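Load the autoclave carriage with discarded specimen pots

TASK

Pull the carriage's hand brake up to the third notch and gather the stray specimen pots from the bench onto the open-fronted tray with the others. Then, with the brake on, tip the tray so that every pot goes into the discard pan, and set the empty tray back down flat on the bench. Press the red button to let the brake lever right down, then roll the carriage fully home against its buffers, with all the pots in the pan and nothing else on the bench disturbed.

Things in the scene. Friction and masses are not known exactly. Their poses are not given: they have to be found in the camera images.
- carriage (a joint): travel (m) along its rails of the blue carriage that carries the steel discard pan; grows to the robot's left (along +y of pan_in); starts at 0 to 0.05, home against the two rubber buffers is 0.24. It rolls with about 5 N when the brake is off; with the lever in notch 3 the brake shoe holds it firmly
- pan_in (a point): centre of the inner floor of the open steel discard pan on the carriage, 47 mm above the bench. Its axes are those of the rails: y points along the travel towards home, x across (away from the robot), z up. Pan outside 200 mm (x) by 210 mm (y), walls 4 mm thick, the rim is 80 mm above this point
- push_bar (a point): centre of the steel push bar at the carriage's trailing end: a round bar of 12 mm diameter, 140 mm long across the rails (along x of pan_in), 105 mm above the bench, 34 mm clear of the pan's wall; pushing it towards +y of pan_in drives the carriage home
- brake_lever (a joint): angle (rad) of the hand brake lever on the robot's side of the carriage; 0 = right down (25 degrees above level, pointing to -y of pan_in), grows as it is pulled up, at most 1.10. The pawl clicks behind brass pins: notch 1 at about 0.29, 2 at 0.51, 3 at 0.73, 4 at 0.95. Lift to 0.03 to 0.15 past the notch (a grip may slip back a little), wait half a second, let go, and it settles back on the pin. It needs no button going up, and comes down only by the button
- lever_pivot (a point): hinge axis of the brake lever (the axis runs along x of pan_in), 78 mm above the bench, moves with the carriage; the lever swings in the upright plane along the rails and reaches 230 mm above the bench in notch 3. Its blue bracket, 50 mm long along the rails, stands round the pivot
- lever_grip (a point): centre of the lever's black rubber grip, 116 mm from the pivot; the grip is 22 mm wide (across the swing, along x of pan_in), 24 mm thick and 68 mm long. 34 mm of free space lies between it and the pan. Lifting takes about 5 to 8 N at the grip (return spring and pawl)
- button_top (a point): centre of the end face of the red release button that sticks out 12 mm from the end of the grip, 162 mm from the pivot, 16 mm in diameter; pressed in along the lever towards the pivot
- release_button (a joint): how far the release button is pressed in (m): 0 out, 0.007 fully in; the pawl is clear of the pins from about 0.005. A steady push of 4 to 8 N presses it; it comes out slowly by itself. Once the pawl is clear the lever springs right down away from the finger; should the pawl catch a lower notch, press again
- tray_grip (a point): centre of the blue grip bar above the rear wall of the open-fronted steel tray, 88 mm above the tray's underside: 14 mm thick (along the tray's x), 80 mm wide (along its y), 28 mm tall. Axes are the tray's: x points to the open pouring lip, z up. The tray weighs about 0.4 kg empty
- tray_in (a point): centre of the tray's inner floor, 4 mm above its underside. Tray 152 mm long (x) by 180 mm wide (y), side and rear walls 40 to 46 mm tall and 4 mm thick, the rear wall at x = -75 mm; the front (+x) is open and its last 30 mm of floor rises 4 mm as a lip. Smooth: pots start to slide out at a tilt of 15 to 30 degrees. It starts with 2 to 4 pots standing in a row along its rear wall (47 mm behind this point)
- tray_lip (a point): middle of the tray's pouring lip, 77 mm in front of tray_in and 7 mm above the tray's underside
- S1_mid (a point): squat specimen pot with screw cap, 36 mm in diameter, 50 mm tall, 35 g, its own z axis runs from base to cap; this point is its centre (25 mm up when it stands). One of up to four strays that stand on the bench to the front left; absent ones read None
- S2_mid (a point): squat specimen pot with screw cap, 36 mm in diameter, 50 mm tall, 35 g, its own z axis runs from base to cap; this point is its centre (25 mm up when it stands). One of up to four strays that stand on the bench to the front left; absent ones read None
- S3_mid (a point): squat specimen pot with screw cap, 36 mm in diameter, 50 mm tall, 35 g, its own z axis runs from base to cap; this point is its centre (25 mm up when it stands). One of up to four strays that stand on the bench to the front left; absent ones read None
- S4_mid (a point): squat specimen pot with screw cap, 36 mm in diameter, 50 mm tall, 35 g, its own z axis runs from base to cap; this point is its centre (25 mm up when it stands). One of up to four strays that stand on the bench to the front left; absent ones read None
- T1_mid (a point): squat specimen pot with screw cap, 36 mm in diameter, 50 mm tall, 35 g, its own z axis runs from base to cap; this point is its centre (25 mm up when it stands). One of up to four that start on the tray; absent ones read None
- T2_mid (a point): squat specimen pot with screw cap, 36 mm in diameter, 50 mm tall, 35 g, its own z axis runs from base to cap; this point is its centre (25 mm up when it stands). One of up to four that start on the tray; absent ones read None
- T3_mid (a point): squat specimen pot with screw cap, 36 mm in diameter, 50 mm tall, 35 g, its own z axis runs from base to cap; this point is its centre (25 mm up when it stands). One of up to four that start on the tray; absent ones read None
- T4_mid (a point): squat specimen pot with screw cap, 36 mm in diameter, 50 mm tall, 35 g, its own z axis runs from base to cap; this point is its centre (25 mm up when it stands). One of up to four that start on the tray; absent ones read None
- bottle_a_mid (a point): bystander: culture bottle with purple cap, 42 mm in diameter, 133 mm tall; half-way up
- bottle_b_mid (a point): bystander: culture bottle with blue cap, same size; half-way up
- rack_mid (a point): bystander: yellow wire tube rack 250 by 56 mm, 92 mm tall with its tubes; 35 mm above the bench

How it is judged (in metres and radians):
On the way, in this order (a step that is already met when the one before it is completed fails the run):
1. the brake lever stands in the third notch and every pot is on the tray (value of joint brake_lever between 0.65 and 0.83 rad and x of S1_mid in the frame of tray_in between -0.085 and 0.085 m and y of S1_mid in the frame of tray_in between -0.088 and 0.088 m and z of S1_mid in the frame of tray_in between 0 and 0.04 m and x of S2_mid in the frame of tray_in between -0.085 and 0.085 m and y of S2_mid in the frame of tray_in between -0.088 and 0.088 m and z of S2_mid in the frame of tray_in between 0 and 0.04 m and x of S3_mid in the frame of tray_in between -0.085 and 0.085 m and y of S3_mid in the frame of tray_in between -0.088 and 0.088 m and z of S3_mid in the frame of tray_in between 0 and 0.04 m and x of S4_mid in the frame of tray_in between -0.085 and 0.085 m and y of S4_mid in the frame of tray_in between -0.088 and 0.088 m and z of S4_mid in the frame of tray_in between 0 and 0.04 m and x of T1_mid in the frame of tray_in between -0.085 and 0.085 m and y of T1_mid in the frame of tray_in between -0.088 and 0.088 m and z of T1_mid in the frame of tray_in between 0 and 0.04 m and x of T2_mid in the frame of tray_in between -0.085 and 0.085 m and y of T2_mid in the frame of tray_in between -0.088 and 0.088 m and z of T2_mid in the frame of tray_in between 0 and 0.04 m and x of T3_mid in the frame of tray_in between -0.085 and 0.085 m and y of T3_mid in the frame of tray_in between -0.088 and 0.088 m and z of T3_mid in the frame of tray_in between 0 and 0.04 m and x of T4_mid in the frame of tray_in between -0.085 and 0.085 m and y of T4_mid in the frame of tray_in between -0.088 and 0.088 m and z of T4_mid in the frame of tray_in between 0 and 0.04 m), for 0.3 s.
2. with the brake on, the tray is tipped with its lip over the pan (value of joint brake_lever between 0.65 and 0.83 rad and x of tray_lip in the frame of pan_in between -0.1 and 0.1 m and y of tray_lip in the frame of pan_in between -0.12 and 0.12 m and z of tray_lip in the frame of pan_in between 0.04 and 0.22 m and angle between tray_in's own z axis and vertical above 0.25 rad), for 0.1 s.
3. brake still on, every pot lies in the pan and the tray is back flat on the bench (value of joint brake_lever between 0.65 and 0.83 rad and x of S1_mid in the frame of pan_in between -0.098 and 0.098 m and y of S1_mid in the frame of pan_in between -0.103 and 0.103 m and z of S1_mid in the frame of pan_in between 0 and 0.08 m and x of S2_mid in the frame of pan_in between -0.098 and 0.098 m and y of S2_mid in the frame of pan_in between -0.103 and 0.103 m and z of S2_mid in the frame of pan_in between 0 and 0.08 m and x of S3_mid in the frame of pan_in between -0.098 and 0.098 m and y of S3_mid in the frame of pan_in between -0.103 and 0.103 m and z of S3_mid in the frame of pan_in between 0 and 0.08 m and x of S4_mid in the frame of pan_in between -0.098 and 0.098 m and y of S4_mid in the frame of pan_in between -0.103 and 0.103 m and z of S4_mid in the frame of pan_in between 0 and 0.08 m and x of T1_mid in the frame of pan_in between -0.098 and 0.098 m and y of T1_mid in the frame of pan_in between -0.103 and 0.103 m and z of T1_mid in the frame of pan_in between 0 and 0.08 m and x of T2_mid in the frame of pan_in between -0.098 and 0.098 m and y of T2_mid in the frame of pan_in between -0.103 and 0.103 m and z of T2_mid in the frame of pan_in between 0 and 0.08 m and x of T3_mid in the frame of pan_in between -0.098 and 0.098 m and y of T3_mid in the frame of pan_in between -0.103 and 0.103 m and z of T3_mid in the frame of pan_in between 0 and 0.08 m and x of T4_mid in the frame of pan_in between -0.098 and 0.098 m and y of T4_mid in the frame of pan_in between -0.103 and 0.103 m and z of T4_mid in the frame of pan_in between 0 and 0.08 m and height (world z) of tray_in between 0 and 0.009 m and angle between tray_in's own z axis and vertical below 0.08 rad), for 0.3 s.
4. the brake lever is right down (value of joint brake_lever below 0.1 rad), for 0.2 s.
5. the carriage is home against its buffers (value of joint carriage above 0.23 m), for 0.2 s.
At the end, for the whole second after the job is handed in: every pot present lies inside the discard pan below its rim; the tray stands flat on the bench (tilt under 0.08 rad); the brake lever is down (under 0.10 rad) with its button out; the carriage is within 10 mm of its buffers (0.230 m or more) and still (x of S1_mid in the frame of pan_in between -0.098 and 0.098 m and y of S1_mid in the frame of pan_in between -0.103 and 0.103 m and z of S1_mid in the frame of pan_in between 0 and 0.08 m and x of S2_mid in the frame of pan_in between -0.098 and 0.098 m and y of S2_mid in the frame of pan_in between -0.103 and 0.103 m and z of S2_mid in the frame of pan_in between 0 and 0.08 m and x of S3_mid in the frame of pan_in between -0.098 and 0.098 m and y of S3_mid in the frame of pan_in between -0.103 and 0.103 m and z of S3_mid in the frame of pan_in between 0 and 0.08 m and x of S4_mid in the frame of pan_in between -0.098 and 0.098 m and y of S4_mid in the frame of pan_in between -0.103 and 0.103 m and z of S4_mid in the frame of pan_in between 0 and 0.08 m and x of T1_mid in the frame of pan_in between -0.098 and 0.098 m and y of T1_mid in the frame of pan_in between -0.103 and 0.103 m and z of T1_mid in the frame of pan_in between 0 and 0.08 m and x of T2_mid in the frame of pan_in between -0.098 and 0.098 m and y of T2_mid in the frame of pan_in between -0.103 and 0.103 m and z of T2_mid in the frame of pan_in between 0 and 0.08 m and x of T3_mid in the frame of pan_in between -0.098 and 0.098 m and y of T3_mid in the frame of pan_in between -0.103 and 0.103 m and z of T3_mid in the frame of pan_in between 0 and 0.08 m and x of T4_mid in the frame of pan_in between -0.098 and 0.098 m and y of T4_mid in the frame of pan_in between -0.103 and 0.103 m and z of T4_mid in the frame of pan_in between 0 and 0.08 m and height (world z) of tray_in between 0 and 0.009 m and angle between tray_in's own z axis and vertical below 0.08 rad and value of joint brake_lever below 0.1 rad and value of joint carriage above 0.23 m and value of joint release_button below 0.002 m and velocity of joint carriage between -0.01 and 0.01 m/s); the robot touches nothing.
It fails at once if a bystander (culture bottle or tube rack) is moved more than 30 mm (distance of any of bottle_a_mid, bottle_b_mid, rack_mid from where it was at the start of the episode above 0.03 m).
Of S1, S2, S3, S4 only 2 to 4 are there at a start; the rules pass over those that are not, and their reading is None.
Of T1, T2, T3, T4 only 2 to 4 are there at a start; the rules pass over those that are not, and their reading is None.
At some moment in a run one of S1, S2, S3, S4 may be knocked a few centimetres aside while the robot is not near it.
It also fails if it takes over 210 s, if anything falls off the work surface, if the arm or the gripper's body presses on something with over 40 N, if the wrist force passes 120 N, or if a joint passes its speed limit or range.

ROBOT

A 7-joint arm with a two-finger parallel gripper is mounted at the origin on the work surface. World frame = base frame: x ahead of the robot, y to its left, z up, the work surface at z = 0. Lengths are in m, angles in degrees, forces in N, time in s.
With the tool pointing down it reaches from about 0.425 to 0.975 m from the base axis. Payload 16.7 kg.
Tool frame: the origin (TCP) lies at the very end of the fingers, on their centre line; the grasp point (between the pads) lies 19 mm behind it; z points along the fingers, y is the line along which they close (so a half turn about z gives the same grasp; the last joint's range is limited). The gripper opens to 85 mm and grips with 20 to 120 N. Pads are 22 mm wide; open, the fingers measure 114 mm over their backs; the gripper's body (76 mm by 85 mm) begins 54 mm behind the grasp point. The pads swing forward as they close: fully open they stand 13 mm farther back than shut.
Start: joints at [65.46, 24.414, 4.234, 92.017, -1.954, 63.644, -3.845], TCP at [0.186, -0.649, 0.231] pointing down, gripper open.
Joint ranges: [-163.25, 163.25], [-28.42, 122.38], [-70.27, 78.77], [12.13, 141.07], [-58.53, 238.53], [9.26, 117.41], [-156.51, 156.51]. Speed limits (degrees/s): [108.29, 108.29, 136.94, 136.94, 172.46, 172.46, 172.46].

INTERFACE

Orientations are given as [roll, pitch, yaw] about the fixed x, y, z axes, in that order (R = Rz(yaw) Ry(pitch) Rx(roll)).
In Python, from workcell import arm gives the robot as it stands. The module is installed in compiled form; this text tells all that it offers.
- The arm moves only by the shell command python3 -m jog 'ROWS'. ROWS is a JSON object of lists of equal length, an entry for each row: "offset": the shift along the world's x, y, z as a fraction of full scale, a list of three; "rot": the turn, a rotation vector about the world's x, y, z as a fraction of full scale, a list of three; "jaw": the opening, from 0 (shut) to 1 (fully open). A call has 1 to 5 rows; each row is the pose to reach, as a shift and turn from the pose commanded when the call began, turning the shorter way round; what a row does not reach only later rows make up. Full scale, the value 1, is 0.08 m for a shift and pi rad for a turn. A row lasts 1/8 s, in which the tool goes at most 62.5 mm and 10.7 degrees, less where a joint would pass 70% of its speed; a pose out of reach is approached as far as the arm can. A call with a number of a shift or a turn outside -1 to 1 is refused whole. A call with a gripper value outside its range is refused whole. The fingers move at their own pace and stop on an object; the grip force is fixed at half the most. Time passes only in rows, so rows that repeat a pose let the fingers close. It gives the time, the measured TCP pose, the force, the opening and the grip force at its end, in the units of the state.
- arm.get_obs(): the state, without advancing time (a new reading comes with each control period).
- arm.read_camera(name): name is "scene" or "top" or "wrist"; returns a dict with "color" (384x512x3 uint8, red, green, blue), "z_map" (384x512 float32, m along the optical axis (not along the pixel's ray), 0 where there is no reading), "fx", "fy", "cx", "cy" (pixels), "origin" and "attitude" of the camera in the world. Camera axes: x right, y down, z forward; pixel columns grow to the right and rows downward; lengths in m; the calibration is good to about 2 mm. The wrist camera is an equidistant fisheye: a pixel r from the principal point sees the ray r / f radians off the axis. A picture is of the moment at which its call begins.
- arm.finish_job(): hands the job in; it is judged then, once.
The state is a dict: "t": time; "q": joint angles; "qvel": joint speeds; "tau": joint torques, N m; "position": TCP position; "ee_rot": TCP orientation; "force": force on the tool from outside, world axes, zero at the start; "ft_torque": the same for the moment, N m; "finger_gap": finger opening in m; "gripper_force": force on a finger pad.
Only numpy, scipy, OpenCV 4.12 (cv2) and the standard library are available. Lean on these libraries where they do the work, as an engineer would, in place of code of your own. Each camera call takes 0.05 s, during which the arm holds its last target. There are 200 camera calls.

## Working session

There is one attempt and no reset: what is moved stays moved. The work goes in short steps, Python scripts to look and compute and a shell command to move; the robot and the scene stay as the last step left them, time stands still between calls to the robot, and variables do not carry over. Pictures are saved under pics/ and viewed, at most 18 in all, crops included, and the job is handed in when it is done.

```bash
mkdir -p pics; cat > h.py <<'E'
import numpy as np, cv2
from workcell import arm
from scipy.spatial.transform import Rotation as R
def att(c):
    a=np.array(c['attitude'],float)
    return a if a.shape==(3,3) else (R.from_euler('xyz',a,degrees=True).as_matrix() if a.size==3 else R.from_quat(a).as_matrix())
def shot(name,fn=None):
    c=arm.read_camera(name)
    if fn: cv2.imwrite('pics/'+fn,c['color'][:,:,::-1])
    return c
def rays(c,u,v):
    u=np.asarray(u,float);v=np.asarray(v,float)
    return np.stack([(u-c['cx'])/c['fx'],(v-c['cy'])/c['fy'],np.ones_like(u)],-1)@att(c).T
def cloud(c):  # pinhole only
    v,u=np.mgrid[:c['color'].shape[0],:c['color'].shape[1]]
    P=rays(c,u,v)*c['z_map'][...,None]+np.array(c['origin'])
    P[c['z_map']==0]=np.nan
    return P
def onplane(c,u,v,z):
    r=rays(c,u,v);o=np.array(c['origin'])
    return o+r*((z-o[2])/r[...,2])[...,None]
E
python3 - <<'E'
from h import *
o=arm.get_obs();print({k:np.round(v,3).tolist() for k,v in o.items()})
for n in ['scene','top']:
    c=shot(n,n+'0.png');print(n,c['origin'],c['attitude'],c['fx'],c['fy'],c['cx'],c['cy'])
E
```

```text
{'t': 0.0, 'q': [65.459, 24.45, 4.232, 92.052, -1.954, 63.645, -3.844], 'qvel': [0.049, -0.086, 0.021, 0.026, 0.094, 0.004, -0.006], 'tau': [-0.0, -94.983, 3.761, -46.351, 0.019, 0.01, 0.0], 'position': [0.186, -0.649, 0.231], 'ee_rot': [-179.925, 0.006, 15.973], 'force': [-0.078, -0.203, 0.14], 'ft_torque': [0.051, 0.031, -0.004], 'gripper_force': 0.0, 'finger_gap': 0.085}
scene [1.31092757 0.55825629 1.04226304] [-136.26199358   -0.52559657  128.70345375] 433.84565557893353 433.84565557893353 257.69187284456183 184.85440111338409
top [0.39186189 0.01568135 1.05500674] [-1.66772330e+02 -2.07277871e-02 -8.67633911e+01] 351.91267079074146 351.91267079074146 258.2583458172426 193.18658897811375
```

View pics/top0.png

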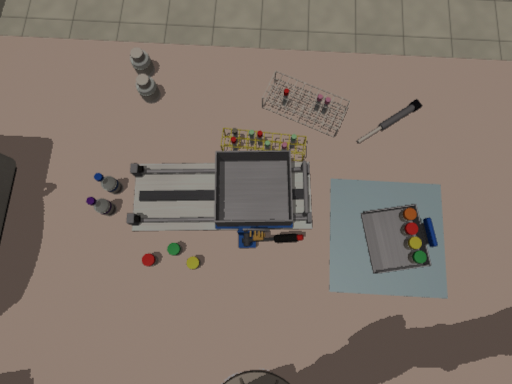

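View pics/scene0.png

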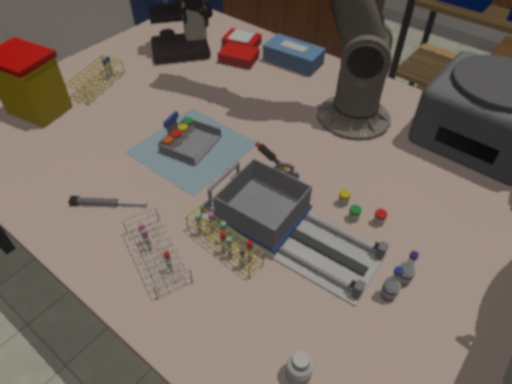

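```bash
cat > meas.py <<'E'
from h import *
def blobs(c,lo,hi,roi=None,minA=25):
    hsv=cv2.cvtColor(c['color'],cv2.COLOR_RGB2HSV)
    m=cv2.inRange(hsv,np.array(lo),np.array(hi))
    if roi: 
        k=np.zeros_like(m);u0,v0,u1,v1=roi;k[v0:v1,u0:u1]=1;m*=k
    n,l,s,ce=cv2.connectedComponentsWithStats(m)
    return [(s[i,4],ce[i],l==i) for i in range(1,n) if s[i,4]>=minA]
def pots(c,z=0.05,P=None):
    out=[]
    for nm,lo,hi in [('red',(0,150,80),(5,255,255)),('org',(6,190,120),(16,255,255)),('yel',(22,150,120),(33,255,255)),('grn',(50,120,50),(80,255,255)),('blu',(95,150,50),(125,255,255)),('pur',(126,80,30),(165,255,255))]:
        for A,ce,m in blobs(c,lo,hi):
            p=onplane(c,*ce,z);q=P[m] if P is not None else None
            out.append((nm,A,ce.round(1).tolist(),p.round(4).tolist(),np.nanmedian(q,0).round(3).tolist() if q is not None else None))
    return out
E
python3 - <<'E'
from meas import *
for n in ['top','scene']:
    c=shot(n);P=cloud(c)
    np.save(n+'.npy',P)
    print(n)
    for o in pots(c,P=P): print(*o)
P=np.load('top.npy')
for v,u in [(350,150),(300,350),(190,255),(205,150),(250,390),(285,385)]: print(u,v,P[v,u].round(4))
c=shot('top');I=cv2.resize(c['color'][140:290,110:450],None,fx=2.35,fy=2.35,interpolation=cv2.INTER_CUBIC);cv2.imwrite('pics/crop1.png',I[:,:,::-1])
E
```

```text
top
red 123 [411.6, 228.1] [0.5499, -0.4162, 0.05] [0.549, -0.414, 0.054]
red 29 [299.4, 236.9] [0.5065, -0.0957, 0.05] [0.495, -0.084, 0.15]
red 120 [147.7, 259.3] [0.4196, 0.3279, 0.05] [0.42, 0.328, 0.05]
org 99 [410.1, 213.3] [0.5929, -0.4137, 0.05] [0.592, -0.411, 0.054]
yel 110 [415.2, 242.3] [0.5098, -0.4246, 0.05] [0.509, -0.422, 0.054]
yel 111 [192.4, 262.3] [0.4186, 0.2019, 0.05] [0.419, 0.201, 0.05]
grn 113 [173.4, 248.5] [0.4538, 0.2592, 0.05] [0.454, 0.259, 0.05]
grn 131 [419.6, 256.6] [0.4704, -0.435, 0.05] [0.47, -0.433, 0.054]
blu 40 [98.0, 176.4] [0.6518, 0.5063, 0.05] [0.631, 0.465, 0.133]
blu 127 [431.0, 231.2] [0.5441, -0.4711, 0.05] [0.537, -0.446, 0.101]
blu 121 [254.2, 227.3] [0.5268, 0.0346, 0.05] [0.529, 0.035, 0.042]
blu 49 [240.5, 240.5] [0.4869, 0.0712, 0.05] [0.486, 0.072, 0.041]
blu 26 [251.5, 244.5] [0.4774, 0.0394, 0.05] [0.477, 0.038, 0.042]
pur 51 [90.5, 200.4] [0.5786, 0.5163, 0.05] [0.564, 0.475, 0.133]
scene
red 941 [239.1, 51.2] [-0.0309, -0.6119, 0.05] [-0.03, -0.621, 0.048]
red 1456 [22.5, 56.0] [0.6055, -1.3154, 0.05] [0.745, -0.934, 0.25]
red 54 [175.7, 133.2] [0.55, -0.4142, 0.05] [0.552, -0.412, 0.054]
red 72 [380.6, 213.7] [0.4252, 0.3307, 0.05] [0.425, 0.331, 0.05]
red 25 [249.0, 243.2] [0.7565, 0.0944, 0.05] [0.78, 0.113, 0.092]
yel 46 [182.2, 126.5] [0.5088, -0.4236, 0.05] [0.512, -0.419, 0.055]
yel 58 [344.6, 193.6] [0.4225, 0.2049, 0.05] [0.422, 0.205, 0.05]
grn 31 [187.5, 120.6] [0.472, -0.4332, 0.05] [0.476, -0.428, 0.055]
grn 47 [355.3, 209.2] [0.4576, 0.2631, 0.05] [0.459, 0.263, 0.05]
blu 315 [471.0, 3.5] [-1.1991, 0.0164, 0.05] [-0.811, 0.109, 0.2]
pur 36 [413.8, 254.7] [0.5002, 0.4712, 0.05] [0.568, 0.478, 0.133]
150 350 [ 0.1738  0.3056 -0.0015]
350 300 [ 0.3394 -0.2523 -0.0019]
255 190 [0.6376 0.0388 0.0469]
150 205 [0.5823 0.3548 0.0082]
390 250 [ 0.4884 -0.3697  0.003 ]
385 285 [ 0.387  -0.3527  0.002 ]
```

View pics/crop1.png

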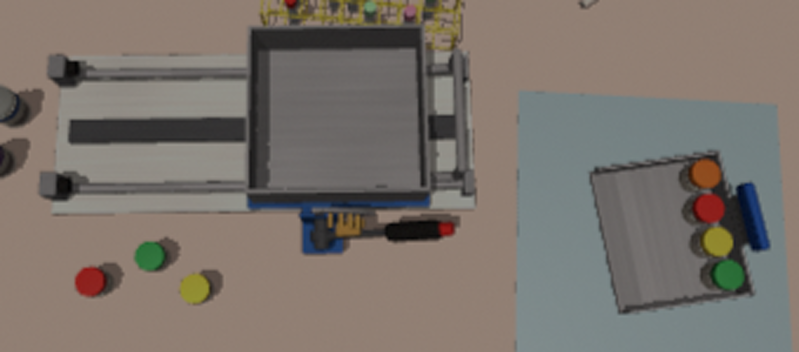

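```bash
python3 - <<'E'
from meas import *
T=np.load('top.npy');S=np.load('scene.npy')
def rect(P,nm):
    (cx,cy),(w,h),a=cv2.minAreaRect(P[:,:2].astype(np.float32)*1000);print(nm,len(P),cx,cy,w,h,a,'z',np.median(P[:,2]))
def sel(P,x,y,z):
    m=(P[...,0]>x[0])&(P[...,0]<x[1])&(P[...,1]>y[0])&(P[...,1]<y[1])&(P[...,2]>z[0])&(P[...,2]<z[1]);return P[m]
for n,P in [('T',T),('S',S)]:
    rim=sel(P,(.5,.78),(-.12,.18),(.121,.133));rect(rim,n+'rim')
    bar=sel(P,(.45,.65),(-.52,-.40),(.09,.11));rect(bar,n+'bar')
    rect(sel(P,(.4,.7),(-.52,-.25),(.035,.12)),n+'tray')
    pb=sel(P,(.5,.78),(-.2,-.07),(.1,.118));rect(pb,n+'pushbar')
    lv=sel(P,(.44,.52),(-.12,.06),(.09,.17));
    if len(lv): print(n,'lever',len(lv),'x',np.percentile(lv[:,0],[2,50,98]).round(4)); 
    for y in np.arange(-.11,.06,.02):
        q=lv[abs(lv[:,1]-y)<.01]
        if len(q): print('  ',round(y,3),np.median(q,0).round(4),q[:,2].max().round(4))
E
```

```text
Trim 576 614.6547241210938 42.06481170654297 235.60150146484375 210.4277801513672 3.943720579147339 z 0.12718419205294118
Tbar 190 535.2510986328125 -448.1753234863281 78.38639831542969 13.807945251464844 10.489120483398438 z 0.10082969103732364
Ttray 1233 521.2484130859375 -379.2903747558594 179.97862243652344 154.8706512451172 11.254229545593262 z 0.05359123551750611
Tpushbar 229 640.55615234375 -101.42385864257812 149.03700256347656 12.172235488891602 3.8348119258880615 z 0.11008700037684971
T lever 489 x [0.4816 0.4935 0.5112]
   -0.09 [ 0.494  -0.0866  0.1483] 0.1537
   -0.07 [ 0.4919 -0.0691  0.1467] 0.1525
   -0.05 [ 0.4915 -0.0502  0.1378] 0.1451
   -0.03 [ 0.49   -0.0305  0.1289] 0.1368
   -0.01 [ 0.4891 -0.0077  0.1163] 0.1226
   0.01 [0.4967 0.0116 0.1121] 0.1356
   0.03 [0.4968 0.0296 0.1062] 0.1471
   0.05 [0.5    0.0488 0.1146] 0.1472
Srim 634 614.85986328125 42.07862854003906 239.30770874023438 214.91152954101562 3.7411177158355713 z 0.12612068120907516
Sbar 89 537.8297119140625 -448.438232421875 81.64482879638672 20.04820442199707 12.217219352722168 z 0.09921445929349648
Stray 720 522.0685424804688 -379.70635986328125 189.3529815673828 161.16783142089844 10.46802043914795 z 0.05243996644344323
Spushbar 169 645.5064697265625 -99.8282470703125 146.70028686523438 14.12687873840332 4.7911200523376465 z 0.1094690494012448
S lever 378 x [0.4845 0.5017 0.5143]
   -0.09 [ 0.5008 -0.0854  0.1475] 0.1536
   -0.07 [ 0.5009 -0.0687  0.1447] 0.1529
   -0.05 [ 0.4998 -0.0502  0.1357] 0.1466
   -0.03 [ 0.4984 -0.0298  0.1256] 0.1353
   -0.01 [ 0.494  -0.0112  0.1143] 0.1293
   0.01 [0.5129 0.0138 0.1149] 0.1382
   0.03 [0.5084 0.0299 0.11  ] 0.1445
   0.05 [0.5092 0.0533 0.1311] 0.148
```

```bash
python3 -m jog '{"offset":[[0.24,0.47,0.02],[0.48,0.94,0.03]],"rot":[[0,0,0.027],[0,0,0.054]],"jaw":[0.6,0.6]}'
python3 -m jog '{"offset":[[0.24,0.47,0.02],[0.48,0.94,0.03]],"rot":[[0,0,0.027],[0,0,0.054]],"jaw":[0.6,0.6]}'
python3 -m jog '{"offset":[[0.24,0.47,0.02],[0.48,0.94,0.03]],"rot":[[0,0,0.027],[0,0,0.054]],"jaw":[0.6,0.6]}'
python3 -m jog '{"offset":[[0.24,0.47,0.02],[0.48,0.94,0.03]],"rot":[[0,0,0.027],[0,0,0.054]],"jaw":[0.6,0.6]}'
```

```text
t: 0.5
position: [0.2243, -0.5728, 0.2334]
ee_rot: [-180.0, 0.0, 25.8]
force: [0.8, 0.4, -0.4]
finger_gap: 0.0521
gripper_force: 0.0
t: 0.75
position: [0.263, -0.4972, 0.2362]
ee_rot: [180.0, 0.0, 35.6]
force: [0.3, -0.8, -0.8]
finger_gap: 0.0513
gripper_force: 0.0
t: 1.0
position: [0.3014, -0.422, 0.2387]
ee_rot: [180.0, 0.0, 45.3]
force: [0.3, 0.2, 1.1]
finger_gap: 0.0514
gripper_force: 0.0
t: 1.25
position: [0.3398, -0.3469, 0.2411]
ee_rot: [180.0, 0.0, 55.0]
force: [0.8, -0.4, 0.1]
finger_gap: 0.0513
gripper_force: 0.0
```

```bash
python3 -m jog '{"offset":[[0.24,0.47,0.02],[0.486,0.934,0.03]],"rot":[[0,0,0.027],[0,0,0.054]],"jaw":[0.6,0.6]}'
python3 -m jog '{"offset":[[0.24,0.47,0.02],[0.486,0.934,0.03]],"rot":[[0,0,0.027],[0,0,0.054]],"jaw":[0.6,0.6]}'
python3 -m jog '{"offset":[[0.24,0.47,0.02],[0.486,0.934,0.03]],"rot":[[0,0,0.027],[0,0,0.054]],"jaw":[0.6,0.6]}'
python3 -m jog '{"offset":[[0.24,0.47,0.02],[0.486,0.934,0.03],[0.486,0.934,0.03]],"rot":[[0,0,0.027],[0,0,0.054],[0,0,0.054]],"jaw":[0.6,0.6,0.6]}'
python3 - <<'E'
from meas import *
c=shot('wrist','w1.png');print(c['fx'],c['origin'],c['attitude'])
E
```

```text
t: 1.5
position: [0.3787, -0.2721, 0.2435]
ee_rot: [180.0, 0.0, 64.7]
force: [0.7, -0.4, 0.1]
finger_gap: 0.0514
gripper_force: 0.0
t: 1.75
position: [0.4176, -0.1974, 0.2459]
ee_rot: [180.0, 0.0, 74.4]
force: [0.3, -0.2, 0.9]
finger_gap: 0.0513
gripper_force: 0.0
t: 2.0
position: [0.4564, -0.1227, 0.2483]
ee_rot: [180.0, 0.0, 84.2]
force: [0.0, -0.7, 0.8]
finger_gap: 0.0515
gripper_force: 0.0
t: 2.38
position: [0.4959, -0.0463, 0.2506]
ee_rot: [180.0, -0.1, 94.0]
force: [-0.3, -0.9, 1.0]
finger_gap: 0.0509
gripper_force: 0.0
297.3186396354542 [0.49029458 0.02668604 0.39241693] [ 1.63365039e+02 -1.78143579e-02  3.96686373e+00]
```

View pics/w1.png

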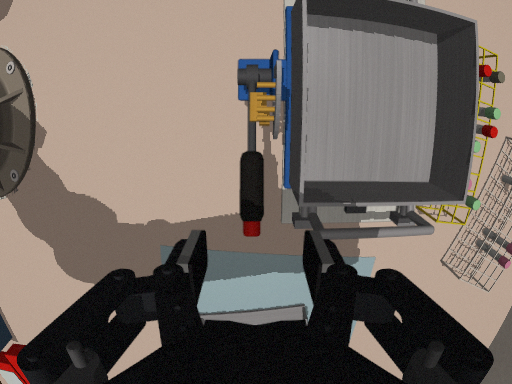

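```bash
python3 -m jog '{"offset":[[-0.02,0.02,-0.4],[-0.036,0.04,-0.8]],"rot":[[0.042,0.003,0],[0.083,0.006,0]],"jaw":[0.6,0.6]}'
python3 -m jog '{"offset":[[0,0,-0.3],[0,0,-0.6],[0,0,-0.975],[0,0,-0.975]],"rot":[[0,0,0],[0,0,0],[0,0,0],[0,0,0]],"jaw":[0.6,0.6,0.6,0.6]}'
python3 -m jog '{"offset":[[0,0,0],[0,0,0],[0,0,0],[0,0,0],[0,0,0]],"rot":[[0,0,0],[0,0,0],[0,0,0],[0,0,0],[0,0,0]],"jaw":[0.2,0.1,0,0,0]}'
```

```text
t: 2.68
position: [0.4921, -0.0467, 0.1864]
ee_rot: [180.0, -15.1, 93.7]
force: [-0.1, 0.0, -0.4]
finger_gap: 0.0509
gripper_force: 0.0
t: 3.18
position: [0.4904, -0.0467, 0.1071]
ee_rot: [-179.7, -15.0, 93.6]
force: [0.7, -0.6, 0.4]
finger_gap: 0.0515
gripper_force: 0.0
t: 3.8
position: [0.4929, -0.0466, 0.1095]
ee_rot: [180.0, -14.9, 93.7]
force: [0.5, -4.2, 7.2]
finger_gap: 0.0212
gripper_force: 60.5
```

```bash
python3 -m jog '{"offset":[[-0.003,0.048,0.129],[-0.007,0.107,0.251],[-0.013,0.18,0.368],[-0.018,0.264,0.475],[-0.018,0.264,0.475]],"rot":[[-0.0333,-0.0023,0],[-0.0665,-0.0045,0],[-0.0998,-0.0068,0],[-0.133,-0.009,0],[-0.133,-0.009,0]],"jaw":[0,0,0,0,0]}'
python3 -m jog '{"offset":[[-0.007,0.096,0.1],[-0.014,0.201,0.189],[-0.022,0.315,0.265],[-0.029,0.415,0.319],[-0.029,0.415,0.319]],"rot":[[-0.0333,-0.0023,0],[-0.0665,-0.0045,0],[-0.0998,-0.0068,0],[-0.1274,-0.0087,0],[-0.1274,-0.0087,0]],"jaw":[0,0,0,0,0]}'
python3 - <<'E'
from meas import *
T=shot('top','t2.png');P=cloud(T)
hsv=cv2.cvtColor(T['color'],cv2.COLOR_RGB2HSV)
m=(cv2.inRange(hsv,(0,150,60),(6,255,255))>0)&(P[...,1]>-.15)&(P[...,1]<.2)&(P[...,2]>.13)
print(P[m].round(3)[:10])
S=shot('scene','s2.png')
cv2.imwrite('pics/s2c.png',cv2.resize(S['color'][100:300,150:420],None,fx=2.9,fy=2.9)[:,:,::-1])
E
```

```text
t: 4.42
position: [0.4911, -0.0223, 0.1466]
ee_rot: [179.9, 9.0, 93.9]
force: [13.5, 5.6, -17.2]
finger_gap: 0.0211
gripper_force: 65.9
t: 5.05
position: [0.489, 0.0086, 0.1731]
ee_rot: [179.9, 32.2, 93.8]
force: [5.4, -7.5, 6.2]
finger_gap: 0.0212
gripper_force: 68.3
[[0.496 0.01  0.219]
 [0.495 0.008 0.228]
 [0.495 0.005 0.231]
 [0.496 0.003 0.229]
 [0.496 0.001 0.228]
 [0.494 0.012 0.22 ]
 [0.493 0.01  0.23 ]
 [0.493 0.008 0.231]
 [0.493 0.005 0.233]
 [0.493 0.003 0.231]]
```

View pics/s2c.png

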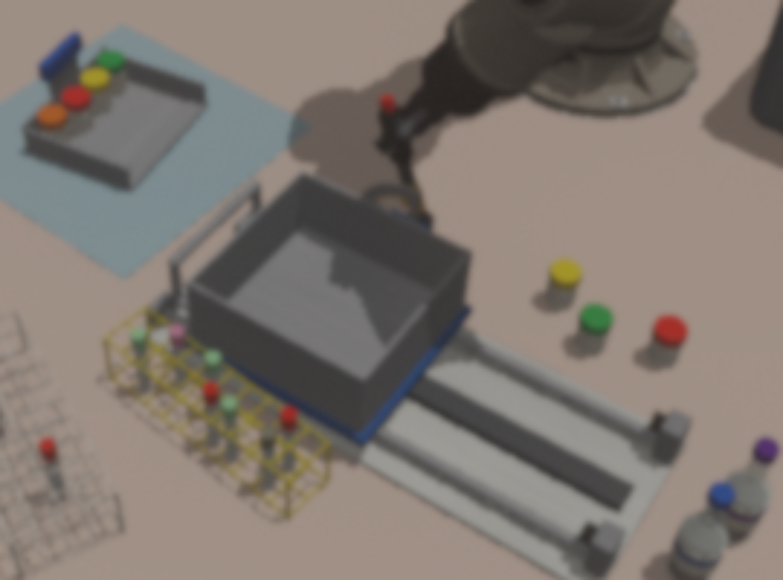

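```bash
python3 -m jog '{"offset":[[0,0,0],[0,0,0],[0,0,0],[0,0,0],[0,0,0]],"rot":[[0,0,0],[0,0,0],[0,0,0],[0,0,0],[0,0,0]],"jaw":[0,0,0.2,0.5,0.6]}'
python3 -m jog '{"offset":[[0,0,0],[-0.02,0.25,0.4],[-0.05,0.62,1.0]],"rot":[[0,0,0],[0,0,0],[0,0,0]],"jaw":[0.6,0.6,0.6]}'
python3 -m jog '{"offset":[[-0.1,0.22,0],[-0.2,0.44,0],[-0.3,0.66,0],[-0.4,0.88,0]],"rot":[[0.045,0.003,0],[0.09,0.006,0],[0.135,0.009,0],[0.1785,0.012,0]],"jaw":[0.7,0.7,0.7,0.7]}'
python3 - <<'E'
from meas import *
for n in ['top','scene']:
    c=shot(n);P=cloud(c)
    for o in pots(c,P=P):
        if o[3][1]>-.2 and o[0] in('red','yel','grn'): print(n,*o)
E
```

```text
t: 5.78
position: [0.4881, 0.0084, 0.1722]
ee_rot: [180.0, 32.0, 93.7]
force: [-1.0, -0.1, 0.1]
finger_gap: 0.0514
gripper_force: 0.0
t: 6.15
position: [0.4834, 0.0576, 0.2522]
ee_rot: [-179.9, 32.1, 93.7]
force: [1.1, -0.1, 0.8]
finger_gap: 0.0515
gripper_force: 0.0
t: 6.65
position: [0.4522, 0.129, 0.2526]
ee_rot: [180.0, -0.5, 93.7]
force: [0.1, 1.3, -0.6]
finger_gap: 0.0598
gripper_force: 0.0
top red 28 [298.7, 237.0] [0.5062, -0.0936, 0.05] [0.495, -0.083, 0.15]
scene red 72 [380.6, 213.7] [0.4252, 0.3307, 0.05] [0.426, 0.33, 0.05]
scene red 25 [249.0, 243.2] [0.7565, 0.0944, 0.05] [0.779, 0.114, 0.091]
scene yel 58 [344.6, 193.6] [0.4225, 0.2049, 0.05] [0.424, 0.205, 0.05]
scene grn 49 [355.3, 209.2] [0.4576, 0.263, 0.05] [0.459, 0.262, 0.051]
```

```bash
python3 -m jog '{"offset":[[-0.2,0.46,-0.4],[-0.395,0.93,-1],[-0.395,0.93,-1]],"rot":[[-0.001,0,0],[-0.003,0,0],[-0.003,0,0]],"jaw":[0.7,0.7,0.7]}'
python3 -m jog '{"offset":[[0,0,-0.5],[0,0,-1]],"rot":[[0,0,0],[0,0,0]],"jaw":[0.7,0.7]}'
python3 - <<'E'
from meas import *
c=shot('wrist','w2.png');print(arm.get_obs()['position'])
E
```

```text
t: 7.12
position: [0.4178, 0.2044, 0.1692]
ee_rot: [-179.7, 0.5, 94.0]
force: [-0.3, -0.9, 0.2]
finger_gap: 0.06
gripper_force: 0.0
t: 7.38
position: [0.4215, 0.2026, 0.0915]
ee_rot: [180.0, 0.4, 93.8]
force: [0.8, -0.2, -0.8]
finger_gap: 0.0599
gripper_force: 0.0
[0.41917494 0.20134815 0.08718899]
```

View pics/w2.png

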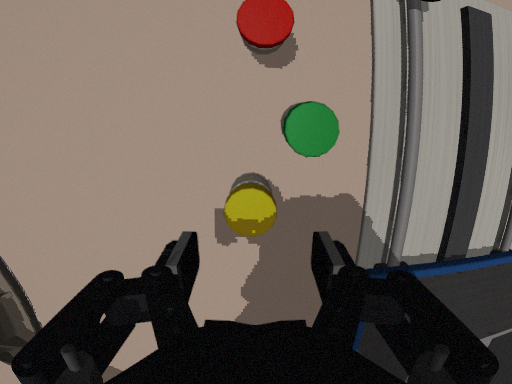

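```bash
python3 -m jog '{"offset":[[0,0,-0.4],[0,0,-0.8],[0,0,-0.95],[0,0,-0.95]],"rot":[[0,0,0],[0,0,0],[0,0,0],[0,0,0]],"jaw":[0.7,0.7,0.7,0.7]}'
python3 -m jog '{"offset":[[0,0,0],[0,0,0],[0,0,0],[0,0,0]],"rot":[[0,0,0],[0,0,0],[0,0,0],[0,0,0]],"jaw":[0.3,0,0,0]}'
python3 -m jog '{"offset":[[0,0,0.4],[0,0,1]],"rot":[[0,0,0],[0,0,0]],"jaw":[0,0]}'
python3 -m jog '{"offset":[[0.3,-0.2,0.5],[0.58,-0.5,1]],"rot":[[0,0,-0.029],[0,0,-0.0577]],"jaw":[0,0]}'
python3 -m jog '{"offset":[[0,-0.47,0.15],[0,-0.939,0.3]],"rot":[[0,0,-0.029],[0,0,-0.0577]],"jaw":[0,0]}'
python3 -m jog '{"offset":[[0,-0.47,0],[0,-0.939,0]],"rot":[[0,0,-0.029],[0,0,-0.0577]],"jaw":[0,0]}'
python3 -m jog '{"offset":[[0,-0.47,0],[0,-0.939,0]],"rot":[[0,0,-0.029],[0,0,-0.0577]],"jaw":[0,0]}'
python3 -m jog '{"offset":[[0,-0.47,0],[0,-0.939,0]],"rot":[[0,0,-0.029],[0,0,-0.0577]],"jaw":[0,0]}'
python3 -m jog '{"offset":[[0,-0.47,0],[0,-0.939,0]],"rot":[[0,0,-0.029],[0,0,-0.0577]],"jaw":[0,0]}'
python3 -m jog '{"offset":[[0,-0.47,0],[0,-0.939,0]],"rot":[[0,0,-0.029],[0,0,-0.0577]],"jaw":[0,0]}'
python3 -m jog '{"offset":[[0,-0.47,0],[0,-0.939,0],[0,-0.939,0]],"rot":[[0,0,-0.029],[0,0,-0.0577],[0,0,-0.0577]],"jaw":[0,0,0]}'
```

```text
t: 7.92
position: [0.4208, 0.2028, 0.0163]
ee_rot: [-179.9, 0.4, 93.7]
force: [0.0, 0.6, 0.6]
finger_gap: 0.0602
gripper_force: 0.0
t: 8.43
position: [0.4214, 0.203, 0.0174]
ee_rot: [180.0, 0.3, 93.7]
force: [-2.9, -0.3, 10.2]
finger_gap: 0.0343
gripper_force: 58.6
t: 8.68
position: [0.4201, 0.2025, 0.0971]
ee_rot: [-179.8, 0.4, 93.7]
force: [0.4, 0.3, 0.1]
finger_gap: 0.0346
gripper_force: 59.8
t: 8.93
position: [0.4676, 0.1626, 0.1787]
ee_rot: [180.0, 0.3, 83.2]
force: [0.7, -1.1, -1.3]
finger_gap: 0.0345
gripper_force: 59.8
t: 9.18
position: [0.4672, 0.0864, 0.2018]
ee_rot: [180.0, 0.3, 72.8]
force: [-0.4, -0.1, -0.4]
finger_gap: 0.0348
gripper_force: 59.8
t: 9.43
position: [0.467, 0.0112, 0.2013]
ee_rot: [180.0, 0.3, 62.4]
force: [0.4, -0.2, -0.6]
finger_gap: 0.0346
gripper_force: 59.8
t: 9.68
position: [0.4669, -0.0639, 0.2011]
ee_rot: [-180.0, 0.3, 52.0]
force: [0.2, -0.1, -0.2]
finger_gap: 0.0346
gripper_force: 59.7
t: 9.93
position: [0.4669, -0.139, 0.2011]
ee_rot: [-180.0, 0.3, 41.6]
force: [1.1, 0.3, -0.5]
finger_gap: 0.0344
gripper_force: 59.7
t: 10.18
position: [0.467, -0.2144, 0.201]
ee_rot: [-180.0, 0.3, 31.2]
force: [0.7, 0.3, -0.3]
finger_gap: 0.0347
gripper_force: 59.6
t: 10.42
position: [0.467, -0.2902, 0.2003]
ee_rot: [-179.9, 0.3, 20.7]
force: [0.3, -0.4, -0.0]
finger_gap: 0.0348
gripper_force: 59.6
t: 10.8
position: [0.466, -0.367, 0.1998]
ee_rot: [-180.0, 0.4, 10.2]
force: [-0.1, -0.3, -0.6]
finger_gap: 0.0345
gripper_force: 59.7
```

```bash
python3 -m jog '{"offset":[[0,0,-0.5],[0,0,-1]],"rot":[[0,0,0],[0,0,0]],"jaw":[0,0]}'
python3 -m jog '{"offset":[[0,0,-0.4],[0,0,-0.8],[0,0,-1],[0,0,-1.0]],"rot":[[0,0,0],[0,0,0],[0,0,0],[0,0,0]],"jaw":[0,0,0,0]}'
python3 -m jog '{"offset":[[0,0,-0.1],[0,0,-0.2],[0,0,-0.2],[0,0,-0.2],[0,0,-0.2]],"rot":[[0,0,0],[0,0,0],[0,0,0],[0,0,0],[0,0,0]],"jaw":[0,0,0.4,0.6,0.6]}'
python3 -m jog '{"offset":[[0,0,0.4],[0,0,1]],"rot":[[0,0,0],[0,0,0]],"jaw":[0.6,0.6]}'
python3 -m jog '{"offset":[[0,0,0.5],[0,0.3,1]],"rot":[[0,0,0],[0,0,0]],"jaw":[0.6,0.6]}'
python3 - <<'E'
from meas import *
for n in ['top','scene']:
    c=shot(n);P=cloud(c)
    for o in pots(c,P=P):
        if 0.3<o[3][0]<.65 and o[0] in('red','yel','grn'): print(n,*o)
E
```

```text
t: 11.05
position: [0.4673, -0.3635, 0.1194]
ee_rot: [-180.0, 0.3, 10.6]
force: [-0.1, -0.1, -0.4]
finger_gap: 0.0345
gripper_force: 59.8
t: 11.55
position: [0.4667, -0.363, 0.0394]
ee_rot: [-179.9, 0.4, 10.6]
force: [-0.0, 0.8, -0.5]
finger_gap: 0.0344
gripper_force: 59.8
t: 12.18
position: [0.4672, -0.3632, 0.0244]
ee_rot: [-179.9, 0.3, 10.6]
force: [0.3, 0.1, -0.1]
finger_gap: 0.0509
gripper_force: 0.0
t: 12.42
position: [0.4663, -0.3626, 0.104]
ee_rot: [-179.8, 0.4, 10.6]
force: [0.5, -0.1, 0.2]
finger_gap: 0.0509
gripper_force: 0.0
t: 12.68
position: [0.4666, -0.3402, 0.1857]
ee_rot: [-180.0, 0.3, 10.5]
force: [1.3, 0.4, 0.5]
finger_gap: 0.0516
gripper_force: 0.0
top red 107 [411.8, 228.3] [0.5493, -0.4167, 0.05] [0.549, -0.415, 0.055]
top red 28 [298.7, 237.0] [0.5062, -0.0936, 0.05] [0.495, -0.083, 0.15]
top red 120 [147.7, 259.3] [0.4196, 0.3279, 0.05] [0.42, 0.327, 0.051]
top grn 113 [173.4, 248.5] [0.4538, 0.2592, 0.05] [0.454, 0.259, 0.05]
scene red 1458 [22.5, 56.0] [0.6057, -1.3154, 0.05] [0.745, -0.933, 0.249]
scene red 36 [175.7, 133.3] [0.5505, -0.4136, 0.05] [0.554, -0.409, 0.054]
scene red 70 [380.7, 213.6] [0.4248, 0.3307, 0.05] [0.426, 0.331, 0.051]
scene grn 47 [355.3, 209.2] [0.4576, 0.2631, 0.05] [0.458, 0.263, 0.051]
```

```bash
python3 -m jog '{"offset":[[0,0.47,0.1],[-0.017,0.938,0.2]],"rot":[[0,0,0.029],[0,0,0.0577]],"jaw":[0.7,0.7]}'
python3 -m jog '{"offset":[[0,0.47,0],[-0.017,0.938,0]],"rot":[[0,0,0.029],[0,0,0.0577]],"jaw":[0.7,0.7]}'
python3 -m jog '{"offset":[[0,0.47,0],[-0.017,0.938,0]],"rot":[[0,0,0.029],[0,0,0.0577]],"jaw":[0.7,0.7]}'
python3 -m jog '{"offset":[[0,0.47,0],[-0.017,0.938,0]],"rot":[[0,0,0.029],[0,0,0.0577]],"jaw":[0.7,0.7]}'
python3 -m jog '{"offset":[[0,0.47,0],[-0.017,0.938,0]],"rot":[[0,0,0.029],[0,0,0.0577]],"jaw":[0.7,0.7]}'
python3 -m jog '{"offset":[[0,0.47,0],[-0.017,0.938,0]],"rot":[[0,0,0.029],[0,0,0.0577]],"jaw":[0.7,0.7]}'
python3 -m jog '{"offset":[[0,0.47,0],[-0.017,0.938,0]],"rot":[[0,0,0.029],[0,0,0.0577]],"jaw":[0.7,0.7]}'
python3 -m jog '{"offset":[[0,0.47,-0.3],[-0.017,0.938,-1],[-0.017,0.938,-1],[-0.017,0.938,-1]],"rot":[[0,0,0.029],[0,0,0.0577],[0,0,0.0577],[0,0,0.0577]],"jaw":[0.7,0.7,0.7,0.7]}'
python3 - <<'E'
from meas import *
for n in ['scene']:
    c=shot(n);P=cloud(c)
    for o in pots(c,P=P):
        if 0.3<o[3][0]<.65 and o[0] in('red','yel','grn'): print(n,*o)
E
```

```text
t: 13.02
position: [0.4654, -0.2634, 0.1999]
ee_rot: [-179.9, 0.3, 21.1]
force: [0.8, 0.5, -0.5]
finger_gap: 0.0598
gripper_force: 0.0
t: 13.28
position: [0.4641, -0.1871, 0.1996]
ee_rot: [-179.9, 0.3, 31.7]
force: [0.4, -0.3, 1.1]
finger_gap: 0.0596
gripper_force: 0.0
t: 13.52
position: [0.4626, -0.1117, 0.1996]
ee_rot: [-179.9, 0.3, 42.1]
force: [-0.8, -1.1, 0.0]
finger_gap: 0.0597
gripper_force: 0.0
t: 13.78
position: [0.461, -0.0368, 0.1996]
ee_rot: [-179.9, 0.4, 52.5]
force: [0.6, -0.4, -0.4]
finger_gap: 0.0597
gripper_force: 0.0
t: 14.02
position: [0.4596, 0.0382, 0.1997]
ee_rot: [-179.9, 0.3, 62.9]
force: [0.8, 0.2, -0.6]
finger_gap: 0.0597
gripper_force: 0.0
t: 14.28
position: [0.458, 0.1131, 0.1996]
ee_rot: [-179.9, 0.3, 73.3]
force: [0.4, -0.3, 0.9]
finger_gap: 0.0599
gripper_force: 0.0
t: 14.52
position: [0.4565, 0.1881, 0.1996]
ee_rot: [-179.9, 0.3, 83.6]
force: [1.0, -0.9, 0.3]
finger_gap: 0.06
gripper_force: 0.0
t: 15.02
position: [0.4554, 0.2614, 0.1198]
ee_rot: [-179.9, 0.4, 93.8]
force: [-0.1, 0.1, -0.0]
finger_gap: 0.0595
gripper_force: 0.0
scene red 1459 [22.5, 56.0] [0.6057, -1.3153, 0.05] [0.745, -0.933, 0.25]
scene red 53 [175.8, 133.1] [0.5497, -0.4142, 0.05] [0.552, -0.412, 0.054]
scene red 72 [380.6, 213.7] [0.4252, 0.3307, 0.05] [0.426, 0.331, 0.05]
scene yel 47 [182.2, 126.4] [0.5084, -0.4236, 0.05] [0.512, -0.42, 0.054]
scene yel 44 [202.3, 127.5] [0.4669, -0.3629, 0.05] [0.47, -0.359, 0.054]
scene grn 25 [187.8, 120.4] [0.4707, -0.4328, 0.05] [0.475, -0.429, 0.055]
scene grn 49 [355.4, 209.4] [0.458, 0.2635, 0.05] [0.459, 0.263, 0.051]
```

```bash
python3 -m jog '{"offset":[[0,0,-0.5],[0,0,-1],[0,0,-1]],"rot":[[0,0,0],[0,0,0],[0,0,0]],"jaw":[0.7,0.7,0.7]}'
python3 -m jog '{"offset":[[0,0,-0.28],[0,0,-0.28],[0,0,-0.28],[0,0,-0.28],[0,0,-0.28]],"rot":[[0,0,0],[0,0,0],[0,0,0],[0,0,0],[0,0,0]],"jaw":[0.7,0.4,0,0,0]}'
python3 -m jog '{"offset":[[0,0,0.4],[0,0,1]],"rot":[[0,0,0],[0,0,0]],"jaw":[0,0]}'
python3 -m jog '{"offset":[[0,0,0.5],[0,0,1]],"rot":[[0,0,0],[0,0,0]],"jaw":[0,0]}'
python3 -m jog '{"offset":[[0.05,-0.47,0.15],[0.096,-0.96,0.3]],"rot":[[0,0,-0.029],[0,0,-0.0577]],"jaw":[0,0]}'
python3 -m jog '{"offset":[[0.05,-0.48,0],[0.096,-0.96,0]],"rot":[[0,0,-0.029],[0,0,-0.0577]],"jaw":[0,0]}'
python3 -m jog '{"offset":[[0.05,-0.48,0],[0.096,-0.96,0]],"rot":[[0,0,-0.029],[0,0,-0.0577]],"jaw":[0,0]}'
python3 -m jog '{"offset":[[0.05,-0.48,0],[0.096,-0.96,0]],"rot":[[0,0,-0.029],[0,0,-0.0577]],"jaw":[0,0]}'
python3 -m jog '{"offset":[[0.05,-0.48,0],[0.096,-0.96,0]],"rot":[[0,0,-0.029],[0,0,-0.0577]],"jaw":[0,0]}'
python3 -m jog '{"offset":[[0.05,-0.48,0],[0.096,-0.96,0]],"rot":[[0,0,-0.029],[0,0,-0.0577]],"jaw":[0,0]}'
python3 -m jog '{"offset":[[0.05,-0.48,0],[0.096,-0.96,0]],"rot":[[0,0,-0.029],[0,0,-0.0577]],"jaw":[0,0]}'
python3 -m jog '{"offset":[[0.05,-0.48,0],[0.096,-0.96,0],[0.096,-0.96,0],[0.096,-0.96,0]],"rot":[[0,0,-0.029],[0,0,-0.0577],[0,0,-0.0577],[0,0,-0.0577]],"jaw":[0,0,0,0]}'
```

```text
t: 15.45
position: [0.4555, 0.2598, 0.0394]
ee_rot: [-179.8, 0.4, 93.7]
force: [0.6, -0.4, 0.5]
finger_gap: 0.0601
gripper_force: 0.0
t: 16.08
position: [0.4571, 0.2615, 0.0195]
ee_rot: [179.9, 0.3, 93.7]
force: [-1.4, -1.6, 12.5]
finger_gap: 0.0349
gripper_force: 60.3
t: 16.32
position: [0.4556, 0.2609, 0.0989]
ee_rot: [-179.8, 0.4, 93.7]
force: [0.4, 0.3, 0.8]
finger_gap: 0.0348
gripper_force: 59.8
t: 16.58
position: [0.4561, 0.2612, 0.1803]
ee_rot: [-180.0, 0.3, 93.7]
force: [0.7, -0.1, -0.6]
finger_gap: 0.0342
gripper_force: 59.8
t: 16.82
position: [0.4639, 0.1838, 0.2036]
ee_rot: [180.0, 0.3, 83.2]
force: [0.5, -0.5, -0.3]
finger_gap: 0.0345
gripper_force: 59.8
t: 17.08
position: [0.4716, 0.1064, 0.2031]
ee_rot: [180.0, 0.3, 72.8]
force: [0.0, -0.0, -0.4]
finger_gap: 0.0346
gripper_force: 59.8
t: 17.32
position: [0.4792, 0.0297, 0.203]
ee_rot: [-180.0, 0.3, 62.4]
force: [0.6, 1.2, 0.3]
finger_gap: 0.0345
gripper_force: 59.8
t: 17.58
position: [0.4869, -0.0471, 0.203]
ee_rot: [-180.0, 0.3, 52.0]
force: [-0.1, -0.5, 0.5]
finger_gap: 0.0342
gripper_force: 59.7
t: 17.82
position: [0.4946, -0.1239, 0.203]
ee_rot: [-180.0, 0.3, 41.6]
force: [0.3, 0.2, -0.3]
finger_gap: 0.0344
gripper_force: 59.6
t: 18.08
position: [0.5024, -0.201, 0.2028]
ee_rot: [-180.0, 0.3, 31.2]
force: [0.6, 0.7, -0.1]
finger_gap: 0.0348
gripper_force: 59.6
t: 18.32
position: [0.5101, -0.2782, 0.2024]
ee_rot: [-179.9, 0.3, 20.8]
force: [0.4, 0.9, -0.2]
finger_gap: 0.0345
gripper_force: 59.6
t: 18.82
position: [0.5176, -0.3531, 0.2018]
ee_rot: [-179.9, 0.3, 10.6]
force: [-0.2, 0.3, -0.3]
finger_gap: 0.0346
gripper_force: 59.7
```

```bash
python3 -m jog '{"offset":[[0,0,-0.5],[0,0,-1]],"rot":[[0,0,0],[0,0,0]],"jaw":[0,0]}'
python3 -m jog '{"offset":[[0,0,-0.4],[0,0,-0.8],[0,0,-1],[0,0,-1.0]],"rot":[[0,0,0],[0,0,0],[0,0,0],[0,0,0]],"jaw":[0,0,0,0]}'
python3 -m jog '{"offset":[[0,0,-0.1],[0,0,-0.19],[0,0,-0.19],[0,0,-0.19],[0,0,-0.19]],"rot":[[0,0,0],[0,0,0],[0,0,0],[0,0,0],[0,0,0]],"jaw":[0,0,0.4,0.6,0.6]}'
python3 -m jog '{"offset":[[0,0,0.4],[0,0,1]],"rot":[[0,0,0],[0,0,0]],"jaw":[0.6,0.6]}'
python3 -m jog '{"offset":[[0,0,0.5],[0,0,1]],"rot":[[0,0,0],[0,0,0]],"jaw":[0.6,0.6]}'
python3 -m jog '{"offset":[[-0.06,0.47,0.1],[-0.133,0.947,0.15]],"rot":[[0,0,0.026],[0,0,0.0513]],"jaw":[0.7,0.7]}'
python3 -m jog '{"offset":[[-0.06,0.47,0],[-0.133,0.947,0]],"rot":[[0,0,0.026],[0,0,0.0513]],"jaw":[0.7,0.7]}'
python3 -m jog '{"offset":[[-0.06,0.47,0],[-0.133,0.947,0]],"rot":[[0,0,0.026],[0,0,0.0513]],"jaw":[0.7,0.7]}'
python3 -m jog '{"offset":[[-0.06,0.47,0],[-0.133,0.947,0]],"rot":[[0,0,0.026],[0,0,0.0513]],"jaw":[0.7,0.7]}'
python3 -m jog '{"offset":[[-0.06,0.47,0],[-0.133,0.947,0]],"rot":[[0,0,0.026],[0,0,0.0513]],"jaw":[0.7,0.7]}'
python3 -m jog '{"offset":[[-0.06,0.47,0],[-0.133,0.947,0]],"rot":[[0,0,0.026],[0,0,0.0513]],"jaw":[0.7,0.7]}'
python3 -m jog '{"offset":[[-0.06,0.47,0],[-0.133,0.947,0]],"rot":[[0,0,0.026],[0,0,0.0513]],"jaw":[0.7,0.7]}'
python3 -m jog '{"offset":[[-0.06,0.47,0],[-0.133,0.947,0]],"rot":[[0,0,0.026],[0,0,0.0513]],"jaw":[0.7,0.7]}'
python3 -m jog '{"offset":[[-0.06,0.47,-0.3],[-0.133,0.947,-1],[-0.133,0.947,-1],[-0.133,0.947,-1]],"rot":[[0,0,0.026],[0,0,0.0513],[0,0,0.0513],[0,0,0.0513]],"jaw":[0.7,0.7,0.7,0.7]}'
python3 - <<'E'
from meas import *
for n in ['scene']:
    c=shot(n);P=cloud(c)
    for o in pots(c,P=P):
        if 0.3<o[3][0]<.65 and o[0] in('red','yel','grn'): print(n,*o)
E
```

```text
t: 19.08
position: [0.5182, -0.3523, 0.1215]
ee_rot: [-179.9, 0.2, 10.7]
force: [0.1, 0.7, -0.3]
finger_gap: 0.0345
gripper_force: 59.7
t: 19.58
position: [0.5174, -0.3525, 0.0412]
ee_rot: [-179.9, 0.4, 10.7]
force: [0.6, 0.0, 0.6]
finger_gap: 0.034
gripper_force: 59.7
t: 20.2
position: [0.5177, -0.3534, 0.0267]
ee_rot: [-179.9, 0.3, 10.6]
force: [0.8, 0.7, 0.9]
finger_gap: 0.0513
gripper_force: 0.0
t: 20.45
position: [0.5168, -0.3528, 0.1064]
ee_rot: [-179.8, 0.4, 10.6]
force: [0.8, -0.1, 1.0]
finger_gap: 0.0513
gripper_force: 0.0
t: 20.7
position: [0.5175, -0.3532, 0.1882]
ee_rot: [-179.9, 0.3, 10.6]
force: [0.9, -1.1, -0.6]
finger_gap: 0.0514
gripper_force: 0.0
t: 20.95
position: [0.507, -0.2769, 0.1995]
ee_rot: [-180.0, 0.3, 20.0]
force: [0.4, 1.0, 0.4]
finger_gap: 0.0599
gripper_force: 0.0
t: 21.2
position: [0.4961, -0.2006, 0.1988]
ee_rot: [-180.0, 0.3, 29.2]
force: [0.1, -0.1, 0.5]
finger_gap: 0.0596
gripper_force: 0.0
t: 21.45
position: [0.4854, -0.1243, 0.1986]
ee_rot: [-179.9, 0.3, 38.5]
force: [0.4, 0.4, 0.2]
finger_gap: 0.0596
gripper_force: 0.0
t: 21.7
position: [0.4747,
[... 595 characters left out ...]
.1, 0.4]
finger_gap: 0.0601
gripper_force: 0.0
t: 23.2
position: [0.4215, 0.3287, 0.1185]
ee_rot: [-179.9, 0.4, 93.8]
force: [0.6, -0.3, 0.4]
finger_gap: 0.0594
gripper_force: 0.0
scene red 1458 [22.5, 56.0] [0.6057, -1.3153, 0.05] [0.744, -0.933, 0.25]
scene red 53 [175.8, 133.1] [0.5497, -0.4142, 0.05] [0.553, -0.409, 0.054]
scene red 71 [380.7, 213.7] [0.4252, 0.3309, 0.05] [0.425, 0.331, 0.05]
scene yel 48 [182.3, 126.5] [0.5085, -0.4232, 0.05] [0.511, -0.419, 0.054]
scene yel 46 [202.2, 127.5] [0.4672, -0.3635, 0.05] [0.472, -0.359, 0.054]
scene grn 25 [187.8, 120.4] [0.4704, -0.4333, 0.05] [0.474, -0.428, 0.055]
scene grn 36 [194.5, 136.0] [0.5188, -0.3515, 0.05] [0.523, -0.347, 0.055]
```

```bash
python3 -m jog '{"offset":[[0,0,-0.5],[0,0,-1],[0,0,-1]],"rot":[[0,0,0],[0,0,0],[0,0,0]],"jaw":[0.7,0.7,0.7]}'
python3 -m jog '{"offset":[[0,0,-0.27],[0,0,-0.27],[0,0,-0.27],[0,0,-0.27],[0,0,-0.27]],"rot":[[0,0,0],[0,0,0],[0,0,0],[0,0,0],[0,0,0]],"jaw":[0.7,0.4,0,0,0]}'
python3 -m jog '{"offset":[[0,0,0.4],[0,0,1]],"rot":[[0,0,0],[0,0,0]],"jaw":[0,0]}'
python3 -m jog '{"offset":[[0,0,0.5],[0,0,1]],"rot":[[0,0,0],[0,0,0]],"jaw":[0,0]}'
python3 -m jog '{"offset":[[0.1,-0.47,0.15],[0.2,-0.935,0.3]],"rot":[[0,0,-0.026],[0,0,-0.0513]],"jaw":[0,0]}'
python3 -m jog '{"offset":[[0.1,-0.47,0],[0.2,-0.935,0]],"rot":[[0,0,-0.026],[0,0,-0.0513]],"jaw":[0,0]}'
python3 -m jog '{"offset":[[0.1,-0.47,0],[0.2,-0.935,0]],"rot":[[0,0,-0.026],[0,0,-0.0513]],"jaw":[0,0]}'
python3 -m jog '{"offset":[[0.1,-0.47,0],[0.2,-0.935,0]],"rot":[[0,0,-0.026],[0,0,-0.0513]],"jaw":[0,0]}'
python3 -m jog '{"offset":[[0.1,-0.47,0],[0.2,-0.935,0]],"rot":[[0,0,-0.026],[0,0,-0.0513]],"jaw":[0,0]}'
python3 -m jog '{"offset":[[0.1,-0.47,0],[0.2,-0.935,0]],"rot":[[0,0,-0.026],[0,0,-0.0513]],"jaw":[0,0]}'
python3 -m jog '{"offset":[[0.1,-0.47,0],[0.2,-0.935,0]],"rot":[[0,0,-0.026],[0,0,-0.0513]],"jaw":[0,0]}'
python3 -m jog '{"offset":[[0.1,-0.47,0],[0.2,-0.935,0]],"rot":[[0,0,-0.026],[0,0,-0.0513]],"jaw":[0,0]}'
python3 -m jog '{"offset":[[0.1,-0.47,0],[0.2,-0.935,0],[0.2,-0.935,0],[0.2,-0.935,0]],"rot":[[0,0,-0.026],[0,0,-0.0513],[0,0,-0.0513],[0,0,-0.0513]],"jaw":[0,0,0,0]}'
```

```text
t: 23.62
position: [0.4216, 0.3271, 0.0379]
ee_rot: [-179.8, 0.4, 93.7]
force: [-0.1, 0.1, 0.7]
finger_gap: 0.0594
gripper_force: 0.0
t: 24.25
position: [0.4228, 0.3291, 0.0188]
ee_rot: [180.0, 0.3, 93.7]
force: [-0.7, -2.2, 11.0]
finger_gap: 0.0342
gripper_force: 60.1
t: 24.5
position: [0.4214, 0.3283, 0.0982]
ee_rot: [-179.9, 0.4, 93.7]
force: [0.1, 0.1, 0.5]
finger_gap: 0.0344
gripper_force: 59.8
t: 24.75
position: [0.4218, 0.3286, 0.1797]
ee_rot: [-180.0, 0.3, 93.7]
force: [-0.0, -0.2, -1.3]
finger_gap: 0.0345
gripper_force: 59.8
t: 25.0
position: [0.438, 0.2532, 0.2029]
ee_rot: [180.0, 0.3, 84.4]
force: [0.5, -0.6, -0.8]
finger_gap: 0.0344
gripper_force: 59.8
t: 25.25
position: [0.4541, 0.1779, 0.2024]
ee_rot: [180.0, 0.3, 75.1]
force: [0.4, 0.9, -0.4]
finger_gap: 0.0343
gripper_force: 59.8
t: 25.5
position: [0.47, 0.1031, 0.2023]
ee_rot: [-180.0, 0.3, 65.9]
force: [0.8, 0.3, -0.5]
finger_gap: 0.0348
gripper_force: 59.8
t: 25.75
position: [0.486, 0.0283, 0.2023]
ee_rot: [-180.0, 0.3, 56.7]
force: [0.1, 0.2, -0.1]
finger_gap: 0.0346
gripper_force: 59.7
t: 26.0
position: [0.502, -0.0465, 0.2023]
ee_rot: [-180.0, 0.3, 47.4]
force: [0.0, 0.5, -0.7]
finger_gap: 0.0347
gripper_force: 59.6
t: 26.25
position: [0.5182, -0.1215, 0.2021]
ee_rot: [-180.0, 0.3, 38.2]
force: [0.6, 0.2, -0.2]
finger_gap: 0.0346
gripper_force: 59.6
t: 26.5
position: [0.5342, -0.1971, 0.2012]
ee_rot: [-179.9, 0.3, 28.8]
force: [1.6, 0.9, -0.5]
finger_gap: 0.0349
gripper_force: 59.6
t: 26.75
position: [0.5501, -0.272, 0.201]
ee_rot: [-179.9, 0.3, 19.6]
force: [0.5, 0.1, 0.1]
finger_gap: 0.0347
gripper_force: 59.6
t: 27.25
position: [0.5658, -0.3448, 0.2006]
ee_rot: [-179.9, 0.3, 10.6]
force: [-0.9, 0.5, 0.3]
finger_gap: 0.0349
gripper_force: 59.7
```

```bash
python3 -m jog '{"offset":[[0,0,-0.5],[0,0,-1]],"rot":[[0,0,0],[0,0,0]],"jaw":[0,0]}'
python3 -m jog '{"offset":[[0,0,-0.4],[0,0,-0.8],[0,0,-1],[0,0,-1.0]],"rot":[[0,0,0],[0,0,0],[0,0,0],[0,0,0]],"jaw":[0,0,0,0]}'
python3 -m jog '{"offset":[[0,0,-0.1],[0,0,-0.18],[0,0,-0.18],[0,0,-0.18],[0,0,-0.18]],"rot":[[0,0,0],[0,0,0],[0,0,0],[0,0,0],[0,0,0]],"jaw":[0,0,0.4,0.6,0.6]}'
python3 -m jog '{"offset":[[0,0,0.4],[0,0,1]],"rot":[[0,0,0],[0,0,0]],"jaw":[0.6,0.6]}'
python3 -m jog '{"offset":[[0,0,0.5],[0,0,1]],"rot":[[0,0,0],[0,0,0]],"jaw":[0.6,0.6]}'
python3 -m jog '{"offset":[[-0.07,0.3,0.15],[-0.15,0.6,0.3],[-0.228,0.928,0.4]],"rot":[[0,0,0.039],[0,0,0.077],[0,0,0.1155]],"jaw":[0.6,0.6,0.6]}'
python3 -m jog '{"offset":[[-0.07,0.3,0],[-0.15,0.6,0],[-0.228,0.928,0]],"rot":[[0,0,0.039],[0,0,0.077],[0,0,0.1155]],"jaw":[0.6,0.6,0.6]}'
python3 -m jog '{"offset":[[-0.07,0.3,0],[-0.15,0.6,0],[-0.228,0.928,0]],"rot":[[0,0,0.039],[0,0,0.077],[0,0,0.1155]],"jaw":[0.6,0.6,0.6]}'
python3 -m jog '{"offset":[[-0.07,0.3,0],[-0.15,0.6,0],[-0.228,0.928,0],[-0.228,0.928,0],[-0.228,0.928,0]],"rot":[[0,0,0.039],[0,0,0.077],[0,0,0.1155],[0,0,0.1155],[0,0,0.1155]],"jaw":[0.6,0.6,0.6,0.6,0.6]}'
python3 - <<'E'
from meas import *
for n in ['scene']:
    c=shot(n);P=cloud(c)
    for o in pots(c,P=P):
        if 0.3<o[3][0]<.65 and o[0] in('red','yel','grn','org'): print(n,*o)
E
```

```text
t: 27.5
position: [0.5663, -0.3438, 0.1205]
ee_rot: [-179.9, 0.3, 10.7]
force: [0.3, 0.2, -0.0]
finger_gap: 0.0344
gripper_force: 59.7
t: 28.0
position: [0.5656, -0.344, 0.0403]
ee_rot: [-179.9, 0.4, 10.7]
force: [0.3, -0.2, 0.2]
finger_gap: 0.0349
gripper_force: 59.7
t: 28.62
position: [0.566, -0.3447, 0.0268]
ee_rot: [-179.9, 0.3, 10.6]
force: [0.2, -0.7, 0.6]
finger_gap: 0.0512
gripper_force: 0.0
t: 28.88
position: [0.565, -0.3441, 0.1062]
ee_rot: [-179.8, 0.5, 10.6]
force: [0.8, 0.3, 0.2]
finger_gap: 0.0514
gripper_force: 0.0
t: 29.12
position: [0.5658, -0.3446, 0.1882]
ee_rot: [-179.9, 0.3, 10.6]
force: [-0.2, -0.3, 0.1]
finger_gap: 0.0516
gripper_force: 0.0
t: 29.5
position: [0.5474, -0.2698, 0.2193]
ee_rot: [-180.0, 0.3, 31.6]
force: [1.0, 0.7, -0.0]
finger_gap: 0.051
gripper_force: 0.0
t: 29.88
position: [0.5291, -0.1955, 0.2187]
ee_rot: [-180.0, 0.3, 52.4]
force: [0.5, -0.5, 0.1]
finger_gap: 0.0511
gripper_force: 0.0
t: 30.25
position: [0.5108, -0.1212, 0.2187]
ee_rot: [-180.0, 0.3, 73.2]
force: [-0.6, 0.3, -0.3]
finger_gap: 0.0511
gripper_force: 0.0
t: 30.88
position: [0.493, -0.0482, 0.2186]
ee_rot: [-179.9, 0.4, 93.7]
force: [0.6, -1.3, 0.1]
finger_gap: 0.051
gripper_force: 0.0
scene red 1459 [22.5, 56.0] [0.6057, -1.3153, 0.05] [0.744, -0.932, 0.25]
scene red 53 [175.8, 133.1] [0.5497, -0.4142, 0.05] [0.553, -0.411, 0.055]
scene red 52 [186.3, 144.0] [0.5676, -0.3431, 0.05] [0.57, -0.339, 0.054]
scene yel 46 [182.2, 126.5] [0.5088, -0.4236, 0.05] [0.513, -0.418, 0.054]
scene yel 45 [202.1, 127.5] [0.4672, -0.3639, 0.05] [0.471, -0.36, 0.055]
scene grn 25 [187.9, 120.5] [0.4707, -0.4324, 0.05] [0.473, -0.429, 0.054]
scene grn 36 [194.5, 136.0] [0.5188, -0.3515, 0.05] [0.521, -0.346, 0.054]
```

```bash
python3 -m jog '{"offset":[[0,0.04,-0.4],[0,0.069,-0.8]],"rot":[[0,0,0],[0,0,0]],"jaw":[0.6,0.6]}'
python3 -m jog '{"offset":[[0,0,-0.3],[0,0,-0.61],[0,0,-0.61],[0,0,-0.61],[0,0,-0.61]],"rot":[[0,0,0],[0,0,0],[0,0,0],[0,0,0],[0,0,0]],"jaw":[0.6,0.6,0.4,0,0]}'
python3 -m jog '{"offset":[[0,0,0],[0,0,0]],"rot":[[0,0,0],[0,0,0]],"jaw":[0,0]}'
python3 -m jog '{"offset":[[-0.004,0.06,0.17],[-0.01,0.144,0.33],[-0.01,0.144,0.33],[-0.017,0.248,0.476],[-0.017,0.248,0.476]],"rot":[[-0.0443,-0.003,0],[-0.0887,-0.006,0],[-0.0887,-0.006,0],[-0.133,-0.009,0],[-0.133,-0.009,0]],"jaw":[0,0,0,0,0]}'
python3 -m jog '{"offset":[[-0.009,0.124,0.133],[-0.009,0.124,0.133],[-0.019,0.265,0.244],[-0.019,0.265,0.244],[-0.028,0.4,0.325]],"rot":[[-0.0443,-0.003,0],[-0.0443,-0.003,0],[-0.0887,-0.006,0],[-0.0887,-0.006,0],[-0.1275,-0.0087,0]],"jaw":[0,0,0,0,0]}'
python3 -m jog '{"offset":[[0,0,0],[0,0,0],[0,0,0],[0,0,0],[0,0,0]],"rot":[[0,0,0],[0,0,0],[0,0,0],[0,0,0],[0,0,0]],"jaw":[0,0,0,0,0]}'
python3 -m jog '{"offset":[[0,0,0],[0,0,0],[0,0,0],[0,0,0],[0,0,0]],"rot":[[0,0,0],[0,0,0],[0,0,0],[0,0,0],[0,0,0]],"jaw":[0,0,0,0,0]}'
python3 - <<'E'
from meas import *
T=shot('top');P=cloud(T)
hsv=cv2.cvtColor(T['color'],cv2.COLOR_RGB2HSV)
m=(cv2.inRange(hsv,(0,150,60),(6,255,255))>0)&(P[...,1]>-.15)&(P[...,1]<.2)&(P[...,2]>.13)
print(P[m].round(3))
W=shot('wrist','w3.png')
E
```

```text
t: 31.18
position: [0.4932, -0.0429, 0.1539]
ee_rot: [-180.0, 0.4, 93.7]
force: [0.2, -0.3, -0.1]
finger_gap: 0.051
gripper_force: 0.0
t: 31.8
position: [0.4927, -0.0425, 0.1063]
ee_rot: [-179.9, 0.4, 93.8]
force: [-4.7, -1.2, -1.7]
finger_gap: 0.0213
gripper_force: 59.1
t: 32.05
position: [0.4927, -0.0425, 0.1062]
ee_rot: [-179.9, 0.4, 93.8]
force: [-5.0, -1.8, 0.5]
finger_gap: 0.0213
gripper_force: 59.3
t: 32.67
position: [0.491, -0.0191, 0.143]
ee_rot: [-179.9, 24.3, 94.0]
force: [-2.5, 5.9, -14.6]
finger_gap: 0.0212
gripper_force: 65.8
t: 33.3
position: [0.489, 0.009, 0.1701]
ee_rot: [179.9, 47.3, 93.4]
force: [-6.8, 1.1, -20.0]
finger_gap: 0.0211
gripper_force: 65.9
t: 33.92
position: [0.489, 0.0092, 0.1699]
ee_rot: [180.0, 47.3, 93.6]
force: [-2.7, -4.6, -5.2]
finger_gap: 0.0209
gripper_force: 66.8
t: 34.55
position: [0.489, 0.0092, 0.1699]
ee_rot: [180.0, 47.3, 93.6]
force: [-3.1, -4.2, -5.6]
finger_gap: 0.0211
gripper_force: 66.8
[[ 0.497  0.01   0.216]
 [ 0.495  0.008  0.23 ]
 [ 0.495  0.005  0.231]
 [ 0.496  0.003  0.228]
 [ 0.493  0.012  0.224]
 [ 0.493  0.01   0.228]
 [ 0
[... 208 characters left out ...]
29]
 [ 0.491  0.003  0.229]
 [ 0.491  0.     0.228]
 [ 0.488  0.014  0.226]
 [ 0.488  0.012  0.228]
 [ 0.488  0.01   0.231]
 [ 0.488  0.007  0.23 ]
 [ 0.488  0.005  0.232]
 [ 0.489  0.003  0.228]
 [ 0.488  0.     0.231]
 [ 0.489 -0.002  0.228]
 [ 0.487  0.014  0.219]
 [ 0.486  0.012  0.227]
 [ 0.485  0.01   0.232]
 [ 0.486  0.007  0.229]
 [ 0.486  0.005  0.23 ]
 [ 0.486  0.003  0.229]
 [ 0.486  0.     0.228]
 [ 0.484  0.014  0.221]
 [ 0.483  0.012  0.228]
 [ 0.484  0.009  0.228]
 [ 0.483  0.007  0.232]
 [ 0.483  0.005  0.232]
 [ 0.484  0.002  0.228]
 [ 0.484  0.     0.228]
 [ 0.482  0.012  0.22 ]
 [ 0.481  0.009  0.227]
 [ 0.481  0.007  0.229]
 [ 0.481  0.005  0.229]
 [ 0.482  0.002  0.227]]
```

View pics/w3.png

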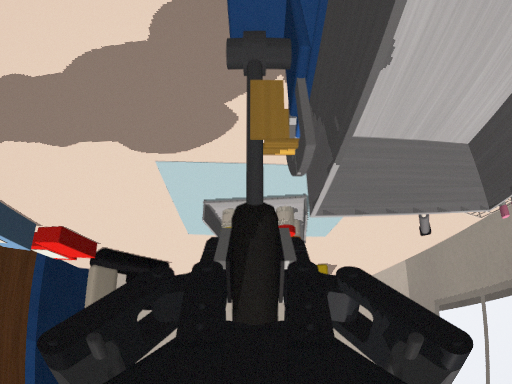

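```bash
python3 -m jog '{"offset":[[0,0,0],[0,0,0],[0,0,0],[0,0,0]],"rot":[[0,0,0],[0,0,0],[0,0,0],[0,0,0]],"jaw":[0.28,0.35,0.45,0.5]}'
python3 - <<'E'
from meas import *
T=shot('top');P=cloud(T)
hsv=cv2.cvtColor(T['color'],cv2.COLOR_RGB2HSV)
m=(cv2.inRange(hsv,(0,150,60),(6,255,255))>0)&(P[...,1]>-.15)&(P[...,1]<.2)&(P[...,2]>.1)
print(m.sum(),np.median(P[m],0),P[m].max(0))
E
```

```text
t: 35.15
position: [0.4894, 0.0098, 0.1698]
ee_rot: [179.9, 47.3, 93.7]
force: [0.2, 0.4, 0.0]
finger_gap: 0.0427
gripper_force: 0.0
43 [ 0.4891398  -0.00173636  0.22629819] [0.49763591 0.00724726 0.23338786]
```

```bash
python3 -m jog '{"offset":[[-0.02,0.3,0.28],[-0.05,0.73,0.68]],"rot":[[0,0,0],[0,0,0]],"jaw":[0.5,0.5]}'
python3 -m jog '{"offset":[[-0.02,0.25,0.35],[-0.05,0.5,0.7]],"rot":[[0,0,0],[0,0,0]],"jaw":[0.5,0.5]}'
python3 -m jog '{"offset":[[0,0,0.05],[0,0,0.1],[0,0,0.15],[0,0,0.2],[0,0,0.25]],"rot":[[0.053,0.0036,0],[0.105,0.0072,0],[0.158,0.0108,0],[0.21,0.0144,0],[0.262,0.018,0]],"jaw":[0.5,0.5,0.5,0.5,0.5]}'
python3 -m jog '{"offset":[[0.05,-0.5,0],[0.097,-0.993,0]],"rot":[[0,0,-0.033],[0,0,-0.0659]],"jaw":[0.5,0.5]}'
python3 -m jog '{"offset":[[0.05,-0.5,0],[0.097,-0.993,0]],"rot":[[0,0,-0.033],[0,0,-0.0659]],"jaw":[0.5,0.5]}'
python3 -m jog '{"offset":[[0.05,-0.5,0],[0.097,-0.993,0]],"rot":[[0,0,-0.033],[0,0,-0.0659]],"jaw":[0.5,0.5]}'
python3 -m jog '{"offset":[[0.05,-0.5,0],[0.097,-0.993,0]],"rot":[[0,0,-0.033],[0,0,-0.0659]],"jaw":[0.5,0.5]}'
python3 -m jog '{"offset":[[0.05,-0.5,0],[0.097,-0.993,0]],"rot":[[0,0,-0.033],[0,0,-0.0659]],"jaw":[0.5,0.5]}'
python3 -m jog '{"offset":[[0.05,-0.5,0],[0.097,-0.993,0]],"rot":[[0,0,-0.033],[0,0,-0.0659]],"jaw":[0.5,0.5]}'
python3 -m jog '{"offset":[[0.05,-0.5,0],[0.097,-0.993,0],[0.097,-0.993,0]],"rot":[[0,0,-0.033],[0,0,-0.0659],[0,0,-0.0659]],"jaw":[0.5,0.5,0.5]}'
python3 -m jog '{"offset":[[0,0,-0.5],[0,0,-1],[0,0,-1]],"rot":[[0,0,0],[0,0,0],[0,0,0]],"jaw":[0.5,0.5,0.5]}'
python3 - <<'E'
from meas import *
T=shot('top','t4.png');P=cloud(T)
hsv=cv2.cvtColor(T['color'],cv2.COLOR_RGB2HSV)
m=(cv2.inRange(hsv,(0,150,60),(6,255,255))>0)&(P[...,1]>-.15)&(P[...,1]<.2)&(P[...,2]>.1)
print(m.sum(),np.median(P[m],0),P[m].max(0))
W=shot('wrist','w4.png')
E
```

```text
t: 35.45
position: [0.4848, 0.0679, 0.2245]
ee_rot: [-179.9, 47.4, 93.7]
force: [0.6, 0.6, -0.4]
finger_gap: 0.0428
gripper_force: 0.0
t: 35.7
position: [0.4811, 0.1089, 0.2811]
ee_rot: [180.0, 47.3, 93.8]
force: [-0.2, 0.2, 0.6]
finger_gap: 0.0428
gripper_force: 0.0
t: 36.33
position: [0.4816, 0.1082, 0.3011]
ee_rot: [180.0, -0.2, 93.8]
force: [-0.3, 0.5, -0.9]
finger_gap: 0.0429
gripper_force: 0.0
t: 36.58
position: [0.4889, 0.0271, 0.3004]
ee_rot: [-179.9, 0.1, 81.7]
force: [0.8, 0.3, 0.8]
finger_gap: 0.0427
gripper_force: 0.0
t: 36.83
position: [0.4967, -0.0521, 0.3002]
ee_rot: [-179.9, 0.1, 69.9]
force: [0.9, 0.2, -0.8]
finger_gap: 0.0427
gripper_force: 0.0
t: 37.08
position: [0.5044, -0.1315, 0.3002]
ee_rot: [-179.9, 0.1, 58.0]
force: [-0.3, 0.2, 0.7]
finger_gap: 0.0426
gripper_force: 0.0
t: 37.33
position: [0.5122, -0.2109, 0.3001]
ee_rot: [-179.9, 0.1, 46.2]
force: [0.4, -0.3, 0.4]
finger_gap: 0.0428
gripper_force: 0.0
t: 37.58
position: [0.52, -0.2903, 0.3001]
ee_rot: [-179.9, 0.1, 34.3]
force: [0.9, -0.5, -0.0]
finger_gap: 0.0431
gripper_force: 0.0
t: 37.83
position: [0.5277, -0.3697, 0.3]
ee_rot: [-179.9, 0.1, 22.4]
force: [0.7, -0.1, -0.2]
finger_gap: 0.0429
gripper_force: 0.0
t: 38.2
position: [0.5345, -0.4508, 0.2992]
ee_rot: [-179.9, 0.2, 10.5]
force: [0.1, 1.4, -0.3]
finger_gap: 0.0427
gripper_force: 0.0
t: 38.58
position: [0.5346, -0.446, 0.2174]
ee_rot: [-179.7, 0.3, 10.9]
force: [-0.2, 0.3, 2.1]
finger_gap: 0.0427
gripper_force: 0.0
41 [ 4.89059498e-01 -1.37937744e-04  2.27134201e-01] [0.49638752 0.00736046 0.23144616]
```

View pics/w4.png

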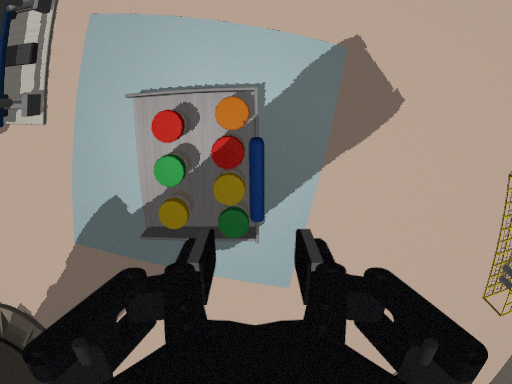

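```bash
python3 -m jog '{"offset":[[0,0,-0.5],[0,0,-1],[0,0,-1]],"rot":[[0,0,0],[0,0,0],[0,0,0]],"jaw":[0.5,0.5,0.5]}'
python3 -m jog '{"offset":[[0,0,-0.3],[0,0,-0.6],[0,0,-0.875],[0,0,-0.875],[0,0,-0.875]],"rot":[[0,0,0],[0,0,0],[0,0,0],[0,0,0],[0,0,0]],"jaw":[0.5,0.5,0.5,0.5,0.5]}'
python3 -m jog '{"offset":[[0,0,0],[0,0,0],[0,0,0],[0,0,0],[0,0,0]],"rot":[[0,0,0],[0,0,0],[0,0,0],[0,0,0],[0,0,0]],"jaw":[0.3,0.1,0,0,0]}'
python3 -m jog '{"offset":[[0,0,0.03],[0,0,0.08],[0,0,0.15],[0,0,0.22],[0,0,0.25]],"rot":[[0,0,0],[0,0,0],[0,0,0],[0,0,0],[0,0,0]],"jaw":[0,0,0,0,0]}'
python3 - <<'E'
from meas import *
c=shot('scene');cv2.imwrite('pics/s5.png',cv2.resize(c['color'][80:230,110:360],None,fx=3,fy=3)[:,:,::-1])
T=shot('top');P=cloud(T)
def sel(P,x,y,z):
    m=(P[...,0]>x[0])&(P[...,0]<x[1])&(P[...,1]>y[0])&(P[...,1]<y[1])&(P[...,2]>z[0])&(P[...,2]<z[1]);return P[m]
for n,P in [('T',P),('S',cloud(c))]:
  for nm,a in [('rim',((.54,.78),(-.085,.18),(.121,.133))),('pb',((.5,.78),(-.2,-.085),(.1,.118)))]:
    print(n,nm,cv2.minAreaRect(sel(P,*a)[:,:2].astype(np.float32)*1000))
E
```

```text
t: 39.05
position: [0.5352, -0.4473, 0.1396]
ee_rot: [-179.8, 0.2, 10.8]
force: [0.2, -0.7, 1.2]
finger_gap: 0.0427
gripper_force: 0.0
t: 39.67
position: [0.5362, -0.4485, 0.0715]
ee_rot: [-180.0, 0.0, 10.8]
force: [0.3, -0.0, -0.2]
finger_gap: 0.0427
gripper_force: 0.0
t: 40.3
position: [0.536, -0.4483, 0.0711]
ee_rot: [-179.9, 0.0, 10.8]
force: [-1.1, 0.4, 6.8]
finger_gap: 0.0131
gripper_force: 59.9
t: 40.92
position: [0.5357, -0.4481, 0.0907]
ee_rot: [-179.9, 0.0, 10.8]
force: [0.5, 0.6, -7.0]
finger_gap: 0.0131
gripper_force: 58.5
T rim ((632.8870849609375, 47.664222717285156), (197.4494171142578, 210.6000518798828), 3.733135461807251)
T pb ((640.1460571289062, -96.98855590820312), (148.75404357910156, 12.177566528320312), 3.774103879928589)
S rim ((634.667236328125, 48.238746643066406), (199.19151306152344, 213.16065979003906), 3.419171094894409)
S pb ((642.9700317382812, -95.14663696289062), (151.3289031982422, 12.715867042541504), 3.555485963821411)
```

View pics/s5.png

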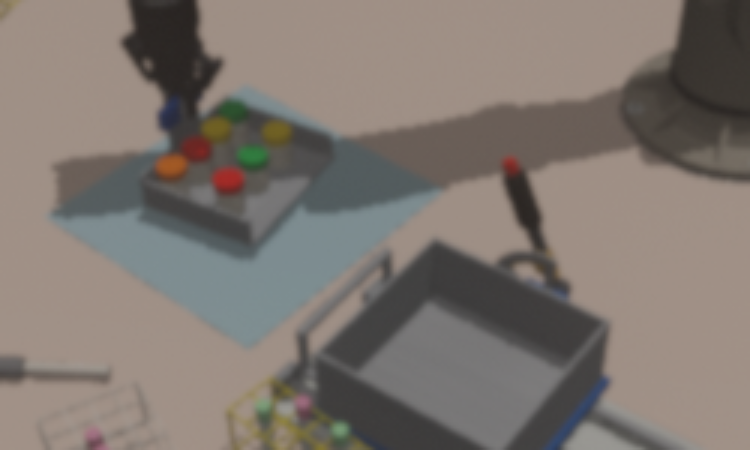

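```bash
python3 -m jog '{"offset":[[0.04,0.1,0.1],[0.11,0.3,0.27],[0.19,0.52,0.47],[0.27,0.74,0.67],[0.343,0.936,0.87]],"rot":[[0,0,-0.001],[0,0,-0.003],[0,0,-0.005],[0,0,-0.008],[0,0,-0.0099]],"jaw":[0,0,0,0,0]}'
python3 -m jog '{"offset":[[0.07,0.19,0.17],[0.14,0.37,0.34],[0.21,0.56,0.52],[0.27,0.75,0.7],[0.343,0.936,0.87]],"rot":[[0,0,-0.002],[0,0,-0.004],[0,0,-0.006],[0,0,-0.008],[0,0,-0.0099]],"jaw":[0,0,0,0,0]}'
python3 -m jog '{"offset":[[0.07,0.19,0],[0.14,0.37,0],[0.21,0.56,0],[0.27,0.75,0],[0.343,0.936,0]],"rot":[[0,0,-0.002],[0,0,-0.004],[0,0,-0.006],[0,0,-0.008],[0,0,-0.0099]],"jaw":[0,0,0,0,0]}'
python3 -m jog '{"offset":[[0.07,0.19,0],[0.14,0.39,0],[0.22,0.6,0],[0.29,0.8,0],[0.343,0.936,0]],"rot":[[0,0,-0.002],[0,0,-0.004],[0,0,-0.006],[0,0,-0.008],[0,0,-0.0099]],"jaw":[0,0,0,0,0]}'
python3 - <<'E'
from meas import *
c=shot('top');cv2.imwrite('pics/t6.png',cv2.resize(c['color'][130:300,180:430],None,fx=3,fy=3)[:,:,::-1])
E
```

```text
t: 41.65
position: [0.5641, -0.371, 0.1614]
ee_rot: [-179.9, 0.0, 9.0]
force: [-0.4, -0.2, -6.0]
finger_gap: 0.0131
gripper_force: 58.7
t: 42.28
position: [0.5907, -0.2973, 0.2303]
ee_rot: [-179.9, 0.1, 7.2]
force: [0.7, 0.5, -6.5]
finger_gap: 0.0131
gripper_force: 58.7
t: 42.9
position: [0.6181, -0.2223, 0.2291]
ee_rot: [-179.9, 0.1, 5.4]
force: [0.7, -0.6, -6.7]
finger_gap: 0.013
gripper_force: 58.7
t: 43.52
position: [0.6458, -0.147, 0.2293]
ee_rot: [-179.9, 0.1, 3.7]
force: [-1.0, 0.2, -6.9]
finger_gap: 0.013
gripper_force: 58.7
```

View pics/t6.png

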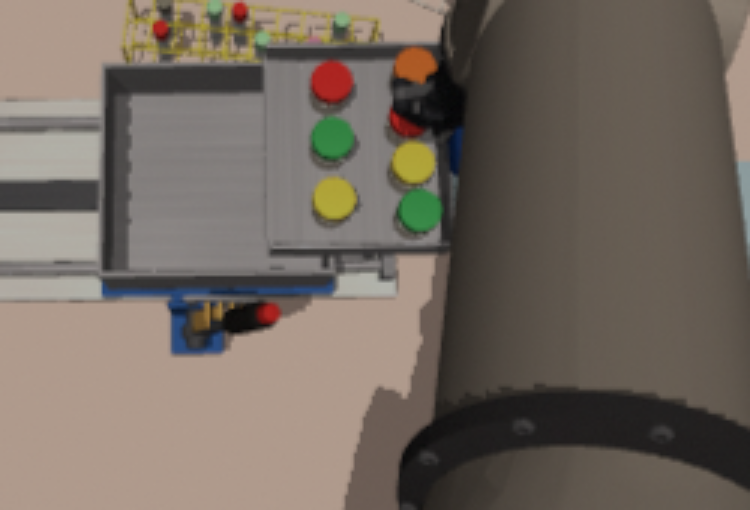

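```bash
python3 -m jog '{"offset":[[0,0.075,0.01],[-0.01,0.164,0.165],[-0.017,0.265,0.31],[-0.024,0.38,0.45],[-0.024,0.38,0.45]],"rot":[[-0.0277,-0.0018,0],[-0.0554,-0.0035,0],[-0.0832,-0.0053,0],[-0.1109,-0.0071,0],[-0.1109,-0.0071,0]],"jaw":[0,0,0,0,0]}'
python3 -m jog '{"offset":[[-0.006,0.1,0.104],[-0.006,0.1,0.104],[-0.013,0.206,0.2],[-0.02,0.32,0.286],[-0.026,0.408,0.348]],"rot":[[-0.0222,-0.0014,0],[-0.0222,-0.0014,0],[-0.0444,-0.0028,0],[-0.0665,-0.0042,0],[-0.0832,-0.0053,0]],"jaw":[0,0,0,0,0]}'
python3 -m jog '{"offset":[[0,0,0],[0,0,0],[0,0,0],[0,0,0],[0,0,0]],"rot":[[0,0,0],[0,0,0],[0,0,0],[0,0,0],[0,0,0]],"jaw":[0,0,0,0,0]}'
python3 - <<'E'
from meas import *
c=shot('top');s=shot('scene')
a=cv2.resize(c['color'][130:290,190:330],(400,457));b=cv2.resize(s['color'][110:270,180:320],(400,457))
cv2.imwrite('pics/p7.png',np.hstack([a,b])[:,:,::-1])
E
```

```text
t: 44.2
position: [0.644, -0.1151, 0.2655]
ee_rot: [160.1, 0.0, 3.8]
force: [-0.2, 0.2, -8.0]
finger_gap: 0.013
gripper_force: 59.2
t: 44.82
position: [0.6413, -0.086, 0.2931]
ee_rot: [145.1, 0.1, 3.5]
force: [-0.3, 0.1, -4.6]
finger_gap: 0.0127
gripper_force: 60.0
t: 45.45
position: [0.6413, -0.0857, 0.2932]
ee_rot: [145.1, 0.0, 3.6]
force: [0.4, 0.4, -4.7]
finger_gap: 0.0134
gripper_force: 60.0
```

View pics/p7.png

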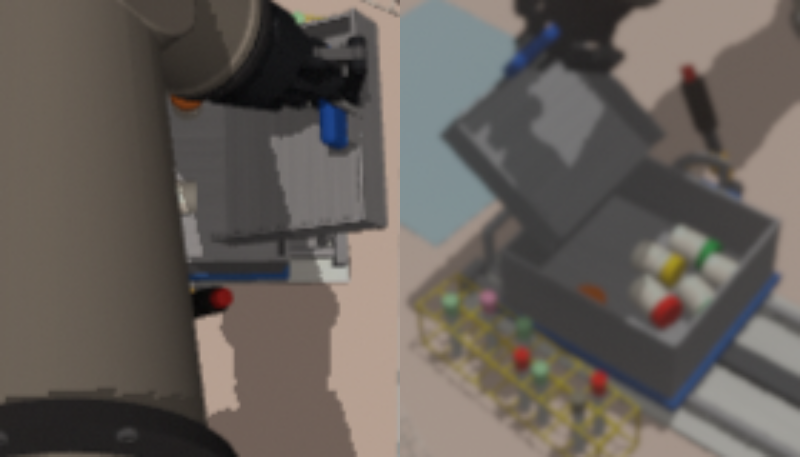

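```bash
python3 -m jog '{"offset":[[0.01,-0.2,0],[0.025,-0.4,0],[0.038,-0.6,0],[0.05,-0.788,0],[0.05,-0.788,0]],"rot":[[0.0485,0.0031,0],[0.097,0.0062,0],[0.1455,0.0093,0],[0.194,0.0124,0],[0.194,0.0124,0]],"jaw":[0,0,0,0,0]}'
python3 -m jog '{"offset":[[-0.1,-0.3,0],[-0.23,-0.6,0],[-0.343,-0.936,0]],"rot":[[0,0,0.003],[0,0,0.006],[0,0,0.0099]],"jaw":[0,0,0]}'
python3 -m jog '{"offset":[[-0.1,-0.3,-0.1],[-0.23,-0.6,-0.2],[-0.343,-0.936,-0.3]],"rot":[[0,0,0.003],[0,0,0.006],[0,0,0.0099]],"jaw":[0,0,0]}'
python3 -m jog '{"offset":[[-0.1,-0.3,-0.2],[-0.23,-0.6,-0.4],[-0.343,-0.936,-0.6]],"rot":[[0,0,0.003],[0,0,0.006],[0,0,0.0099]],"jaw":[0,0,0]}'
python3 -m jog '{"offset":[[-0.1,-0.3,-0.2],[-0.23,-0.6,-0.4],[-0.343,-0.936,-0.7],[-0.343,-0.936,-0.7]],"rot":[[0,0,0.003],[0,0,0.006],[0,0,0.0099],[0,0,0.0099]],"jaw":[0,0,0,0]}'
python3 -m jog '{"offset":[[0,0,-0.3],[0,0,-0.6],[0,0,-0.8],[0,0,-0.8]],"rot":[[0,0,0],[0,0,0],[0,0,0],[0,0,0]],"jaw":[0,0,0,0]}'
```

```text
t: 46.18
position: [0.6444, -0.1548, 0.2934]
ee_rot: [-179.9, 0.1, 3.2]
force: [-0.1, 0.0, -4.4]
finger_gap: 0.0126
gripper_force: 60.2
t: 46.55
position: [0.6175, -0.2235, 0.293]
ee_rot: [-180.0, 0.1, 5.5]
force: [-0.4, 0.7, -5.0]
finger_gap: 0.0133
gripper_force: 60.1
t: 46.92
position: [0.5901, -0.2984, 0.2688]
ee_rot: [-179.9, 0.1, 7.3]
force: [0.4, -0.4, -3.7]
finger_gap: 0.0133
gripper_force: 60.1
t: 47.3
position: [0.5628, -0.3732, 0.2205]
ee_rot: [-179.9, 0.1, 9.1]
force: [-0.4, 0.2, -4.6]
finger_gap: 0.0129
gripper_force: 60.1
t: 47.8
position: [0.5332, -0.4495, 0.1629]
ee_rot: [-179.9, 0.3, 10.6]
force: [-0.4, 1.0, -5.3]
finger_gap: 0.0134
gripper_force: 60.2
t: 48.3
position: [0.5355, -0.4471, 0.1003]
ee_rot: [-179.8, 0.1, 10.8]
force: [1.0, -1.1, -4.1]
finger_gap: 0.0132
gripper_force: 60.2
```

```bash
python3 -m jog '{"offset":[[0,0,-0.1],[0,0,-0.2],[0,0,-0.28],[0,0,-0.33],[0,0,-0.36]],"rot":[[0,0,0],[0,0,0],[0,0,0],[0,0,0],[0,0,0]],"jaw":[0,0,0,0,0]}'
python3 -m jog '{"offset":[[0,0,0],[0,0,0],[0,0,0],[0,0,0],[0,0,0]],"rot":[[0,0,0],[0,0,0],[0,0,0],[0,0,0],[0,0,0]],"jaw":[0,0.2,0.4,0.5,0.5]}'
python3 -m jog '{"offset":[[0,0,0.4],[0,0,1]],"rot":[[0,0,0],[0,0,0]],"jaw":[0.5,0.5]}'
python3 -m jog '{"offset":[[0,0,0.5],[0,0,1]],"rot":[[0,0,0],[0,0,0]],"jaw":[0.5,0.5]}'
python3 -m jog '{"offset":[[0,0,0.4],[0,0,0.8]],"rot":[[0,0,0],[0,0,0]],"jaw":[0.2,0]}'
python3 - <<'E'
from meas import *
s=shot('scene');c=shot('top');P=cloud(c);S=cloud(s)
def sel(P,x,y,z):
    m=(P[...,0]>x[0])&(P[...,0]<x[1])&(P[...,1]>y[0])&(P[...,1]<y[1])&(P[...,2]>z[0])&(P[...,2]<z[1]);return P[m]
f=sel(S,(.42,.65),(-.43,-.3),(-.02,.03));A=np.c_[f[:,:2],np.ones(len(f))]
g=sel(P,(.47,.57),(-.4,-.31),(-.02,.03));
for q in(f,g): print('tray floor plane',len(q),np.linalg.lstsq(np.c_[q[:,:2],np.ones(len(q))],q[:,2],rcond=None)[0],q[:,2].mean())
hsv=cv2.cvtColor(c['color'],cv2.COLOR_RGB2HSV)
m=(cv2.inRange(hsv,(0,150,60),(6,255,255))>0)&(P[...,0]<.53)&(P[...,1]>-.15)&(P[...,1]<.2)&(P[...,2]>.1)
print('button',m.sum(),np.median(P[m],0),P[m].max(0),P[m].min(0))
for n,Q in (('T',P),('S',S)): print(n,'pb',cv2.minAreaRect(sel(Q,(.5,.78),(-.2,-.085),(.1,.118))[:,:2].astype(np.float32)*1000))
a=cv2.resize(c['color'][130:290,190:330],(400,457));b=cv2.resize(s['color'][110:270,180:320],(400,457))
cv2.imwrite('pics/p8.png',np.hstack([a,b])[:,:,::-1])
E
```

```text
t: 48.92
position: [0.5356, -0.4479, 0.0721]
ee_rot: [-179.9, 0.1, 10.8]
force: [-0.7, -0.3, -3.6]
finger_gap: 0.0132
gripper_force: 60.1
t: 49.55
position: [0.5356, -0.448, 0.0725]
ee_rot: [-179.9, 0.1, 10.8]
force: [0.6, 0.1, -0.1]
finger_gap: 0.0431
gripper_force: 0.0
t: 49.8
position: [0.5349, -0.4474, 0.1519]
ee_rot: [-179.8, 0.2, 10.8]
force: [0.8, -0.2, 0.9]
finger_gap: 0.0427
gripper_force: 0.0
t: 50.05
position: [0.5355, -0.4479, 0.2339]
ee_rot: [-179.9, 0.1, 10.8]
force: [0.4, 0.5, -0.3]
finger_gap: 0.0427
gripper_force: 0.0
t: 50.3
position: [0.5355, -0.4479, 0.2977]
ee_rot: [-179.9, 0.0, 10.8]
force: [0.5, 0.4, 0.0]
finger_gap: 0.0069
gripper_force: 0.0
tray floor plane 1515 [-0.01435897 -0.00070278  0.01398898] 0.006568670719235163
tray floor plane 1003 [-0.00703509  0.0201667   0.01579288] 0.004964868792338123
button 42 [4.89018213e-01 1.53331801e-04 2.27123556e-01] [0.49736678 0.00736836 0.23217125] [ 0.48194822 -0.00916669  0.21453188]
T pb ((639.76416015625, -97.18939208984375), (148.0127716064453, 12.298384666442871), 3.802973985671997)
S pb ((641.2318115234375, -94.9864501953125), (152.7295379638672, 14.628632545471191), 4.050040245056152)
```

View pics/p8.png

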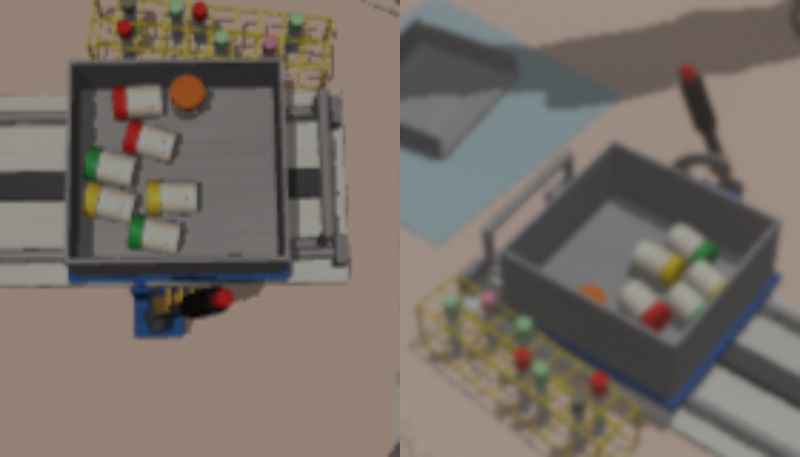

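```bash
python3 -m jog '{"offset":[[-0.05,0.45,0],[-0.096,0.9,0]],"rot":[[0,0,0.046],[0,0,0.0921]],"jaw":[0,0]}'
python3 -m jog '{"offset":[[-0.05,0.45,0],[-0.096,0.9,0]],"rot":[[0,0,0.046],[0,0,0.0921]],"jaw":[0,0]}'
python3 -m jog '{"offset":[[-0.05,0.45,0],[-0.096,0.9,0]],"rot":[[0,0,0.046],[0,0,0.0921]],"jaw":[0,0]}'
python3 -m jog '{"offset":[[-0.05,0.45,0],[-0.096,0.9,0]],"rot":[[0,0,0.046],[0,0,0.0921]],"jaw":[0,0]}'
python3 -m jog '{"offset":[[-0.05,0.45,0],[-0.096,0.9,0],[-0.096,0.9,0]],"rot":[[0,0,0.046],[0,0,0.0921],[0,0,0.0921]],"jaw":[0,0,0]}'
python3 -m jog '{"offset":[[-0.03,0.3,0],[-0.06,0.6,0],[-0.095,0.93,0],[-0.095,0.93,0],[-0.095,0.93,0]],"rot":[[0.043,0.0028,0],[0.086,0.0055,0],[0.1286,0.0082,0],[0.1286,0.0082,0],[0.1286,0.0082,0]],"jaw":[0,0,0,0,0]}'
python3 -m jog '{"offset":[[0,0,-0.2],[0,0,-0.4],[0,0,-0.54],[0,0,-0.54],[0,0,-0.54]],"rot":[[0,0,0],[0,0,0],[0,0,0],[0,0,0],[0,0,0]],"jaw":[0,0,0,0,0]}'
python3 - <<'E'
from meas import *
shot('wrist','w9.png')
E
```

```text
t: 50.65
position: [0.5275, -0.3751, 0.2957]
ee_rot: [-179.9, 0.1, 27.6]
force: [-0.4, -0.7, 0.5]
finger_gap: 0.0002
gripper_force: 0.0
t: 50.9
position: [0.5198, -0.3027, 0.2959]
ee_rot: [-179.9, 0.1, 44.2]
force: [-0.0, -0.1, -0.1]
finger_gap: 0.0004
gripper_force: 0.0
t: 51.15
position: [0.5121, -0.2307, 0.296]
ee_rot: [-179.9, 0.1, 60.8]
force: [0.1, 0.2, 0.6]
finger_gap: 0.0001
gripper_force: 0.0
t: 51.4
position: [0.5044, -0.1588, 0.296]
ee_rot: [-179.9, 0.1, 77.4]
force: [-0.7, -0.3, 0.5]
finger_gap: -0.0002
gripper_force: 0.0
t: 51.78
position: [0.4969, -0.0854, 0.2962]
ee_rot: [-179.9, 0.0, 94.0]
force: [-0.0, -0.6, 0.6]
finger_gap: -0.0004
gripper_force: 0.0
t: 52.4
position: [0.4897, -0.0145, 0.2962]
ee_rot: [-179.9, -22.9, 93.6]
force: [-0.4, -0.2, 0.1]
finger_gap: 0.0002
gripper_force: 0.0
t: 53.02
position: [0.4898, -0.0136, 0.2534]
ee_rot: [-179.9, -23.1, 93.7]
force: [-0.3, -0.1, -0.1]
finger_gap: -0.0
gripper_force: 0.0
```

View pics/w9.png

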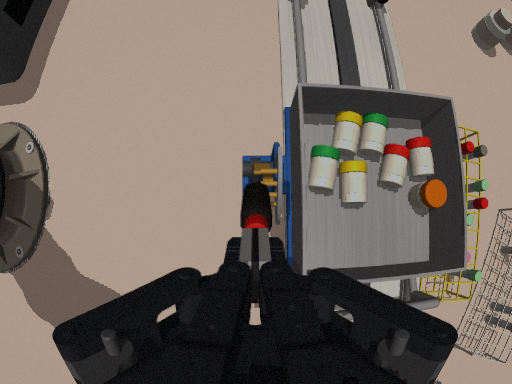

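```bash
python3 -m jog '{"offset":[[-0.003,0.054,-0.127],[-0.006,0.108,-0.253],[-0.006,0.108,-0.253]],"rot":[[0,0,0],[0,0,0],[0,0,0]],"jaw":[0,0,0]}'
python3 -m jog '{"offset":[[0,0.01,-0.023],[0,0.02,-0.046],[0,0.03,-0.07],[0,0.037,-0.087],[0,0.044,-0.103]],"rot":[[0,0,0],[0,0,0],[0,0,0],[0,0,0],[0,0,0]],"jaw":[0,0,0,0,0]}'
python3 -m jog '{"offset":[[0,0.005,-0.012],[0,0.01,-0.023],[0,0.015,-0.035],[0,0.015,-0.035]],"rot":[[0,0,0],[0,0,0],[0,0,0],[0,0,0]],"jaw":[0,0,0,0]}'
cat > btn.py <<'E'
from meas import *
c=shot('top');P=cloud(c)
hsv=cv2.cvtColor(c['color'],cv2.COLOR_RGB2HSV)
m=(cv2.inRange(hsv,(0,130,50),(6,255,255))>0)&(P[...,0]<.53)&(P[...,0]>.44)&(P[...,1]>-.15)&(P[...,1]<.4)&(P[...,2]>.09)
print('button',m.sum(),np.median(P[m],0) if m.any() else '')
E
python3 btn.py
```

```text
t: 53.45
position: [0.4885, -0.0043, 0.232]
ee_rot: [-179.8, -23.2, 93.7]
force: [0.2, 0.2, 0.6]
finger_gap: -0.0001
gripper_force: 0.0
t: 54.08
position: [0.4892, -0.0014, 0.2247]
ee_rot: [-179.9, -23.1, 93.7]
force: [-0.4, -0.7, -0.7]
finger_gap: 0.0001
gripper_force: 0.0
t: 54.58
position: [0.489, -0.0002, 0.2218]
ee_rot: [-179.9, -23.1, 93.7]
force: [-0.2, 0.9, 0.2]
finger_gap: 0.0
gripper_force: 0.0
button 0
```

```bash
python3 - <<'E'
from meas import *
a=shot('scene')['color'][110:270,180:340];w=shot('wrist')['color'][150:310,170:330]
cv2.imwrite('pics/p10.png',np.hstack([cv2.resize(a,(400,400)),cv2.resize(w,(400,400))])[:,:,::-1])
E
```

```text
(no output)
```

View pics/p10.png

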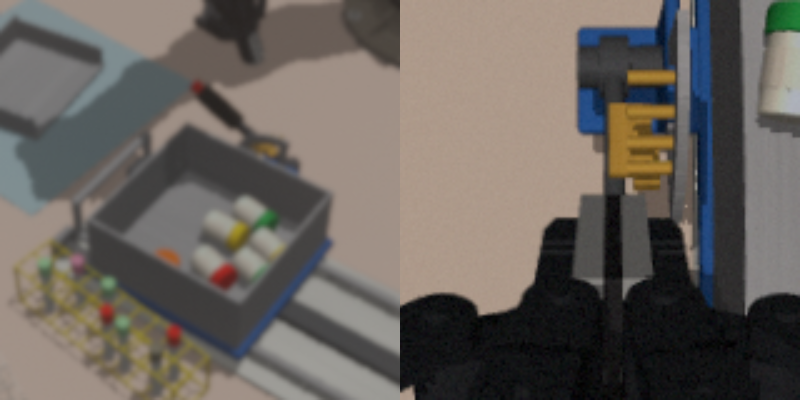

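```bash
python3 -m jog '{"offset":[[0,-0.2,0.5],[0,-0.43,1],[0,-0.43,1]],"rot":[[0,0,0],[0,0,0],[0,0,0]],"jaw":[0,0,0]}'
python3 -m jog '{"offset":[[0.32,-0.22,0],[0.64,-0.44,0],[0.96,-0.66,0],[0.96,-0.66,0]],"rot":[[-0.043,-0.0028,0],[-0.086,-0.0055,0],[-0.128,-0.0082,0],[-0.128,-0.0082,0]],"jaw":[0,0,0,0]}'
python3 -m jog '{"offset":[[0.48,-0.33,0],[0.965,-0.66,0],[0.965,-0.66,0],[0.965,-0.66,0]],"rot":[[0,0,0],[0,0,0],[0,0,0],[0,0,0]],"jaw":[0,0,0,0]}'
python3 btn.py
python3 -m jog '{"offset":[[0,0,-0.5],[0,0,-1]],"rot":[[0,0,0],[0,0,0]],"jaw":[0,0]}'
python3 -m jog '{"offset":[[0,0,-0.5],[0,0,-1],[0,0,-1],[0,0,-1]],"rot":[[0,0,0],[0,0,0],[0,0,0],[0,0,0]],"jaw":[0,0,0,0]}'
python3 -m jog '{"offset":[[0,0,-0.4],[0,0,-0.71],[0,0,-0.71]],"rot":[[0,0,0],[0,0,0],[0,0,0]],"jaw":[0,0,0]}'
python3 - <<'E'
from meas import *
a=shot('top')['color'][130:290,190:350];w=shot('wrist')['color']
cv2.imwrite('pics/p11.png',np.hstack([cv2.resize(a,(380,380)),cv2.resize(w,(420,380))])[:,:,::-1])
E
```

```text
t: 55.1
position: [0.4904, -0.0361, 0.3045]
ee_rot: [179.8, -23.0, 93.6]
force: [0.6, 0.4, -0.6]
finger_gap: -0.0001
gripper_force: 0.0
t: 55.6
position: [0.5669, -0.0854, 0.301]
ee_rot: [-179.9, -0.0, 93.9]
force: [-1.0, 0.6, -0.6]
finger_gap: -0.0002
gripper_force: 0.0
t: 56.1
position: [0.6422, -0.1399, 0.301]
ee_rot: [-179.8, -0.1, 93.6]
force: [-1.0, 1.2, -0.5]
finger_gap: -0.0
gripper_force: 0.0
button 33 [ 0.49462462 -0.08095022  0.14959174]
t: 56.4
position: [0.6425, -0.1395, 0.2217]
ee_rot: [-180.0, -0.1, 93.7]
force: [0.8, 0.7, 0.4]
finger_gap: 0.0002
gripper_force: 0.0
t: 56.9
position: [0.6436, -0.14, 0.1438]
ee_rot: [180.0, -0.0, 93.7]
force: [0.1, 0.2, -0.3]
finger_gap: -0.0001
gripper_force: 0.0
t: 57.28
position: [0.643, -0.1401, 0.0856]
ee_rot: [-179.9, -0.1, 93.7]
force: [0.2, -0.1, 0.3]
finger_gap: -0.0001
gripper_force: 0.0
```

View pics/p11.png

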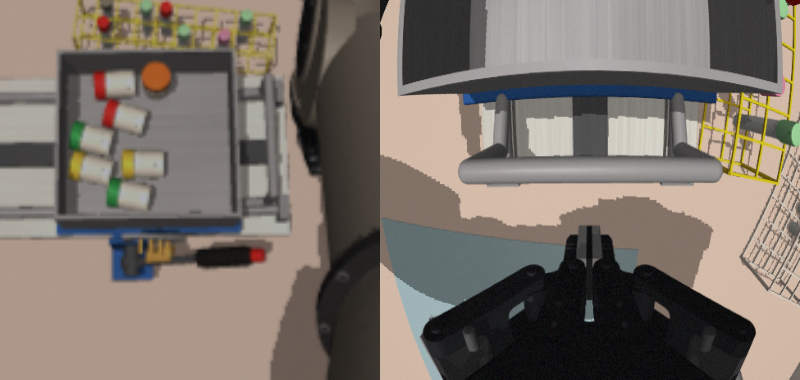

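```bash
python3 -m jog '{"offset":[[-0.01,0.12,0],[-0.02,0.26,0],[-0.03,0.48,0],[-0.048,0.75,0],[-0.064,1,0]],"rot":[[0,0,0],[0,0,0],[0,0,0],[0,0,0],[0,0,0]],"jaw":[0,0,0,0,0]}'
python3 -m jog '{"offset":[[-0.012,0.2,0],[-0.025,0.4,0],[-0.038,0.6,0],[-0.051,0.8,0],[-0.064,1,0]],"rot":[[0,0,0],[0,0,0],[0,0,0],[0,0,0],[0,0,0]],"jaw":[0,0,0,0,0]}'
python3 -m jog '{"offset":[[-0.007,0.11,0],[-0.014,0.22,0],[-0.02,0.31,0],[-0.025,0.38,0],[-0.029,0.45,0]],"rot":[[0,0,0],[0,0,0],[0,0,0],[0,0,0],[0,0,0]],"jaw":[0,0,0,0,0]}'
python3 - <<'E'
from meas import *
P=cloud(shot('top'))
def sel(P,x,y,z):
    m=(P[...,0]>x[0])&(P[...,0]<x[1])&(P[...,1]>y[0])&(P[...,1]<y[1])&(P[...,2]>z[0])&(P[...,2]<z[1]);return P[m]
r=sel(P,(.535,.76),(.05,.42),(.121,.133));print(cv2.minAreaRect(r[:,:2].astype(np.float32)*1000))
b=sel(P,(.5,.76),(.34,.42),(.02,.12));print('buffers y',np.percentile(b[:,1],[1,10,50]) if len(b) else 0)
E
```

```text
t: 58.0
position: [0.6379, -0.0596, 0.0857]
ee_rot: [-179.9, 0.0, 93.6]
force: [-1.4, -5.9, 3.3]
finger_gap: 0.0002
gripper_force: 2.8
t: 58.62
position: [0.6327, 0.0202, 0.0854]
ee_rot: [-179.9, -0.0, 93.6]
force: [0.3, -6.5, 3.4]
finger_gap: 0.0002
gripper_force: 2.8
t: 59.25
position: [0.6304, 0.0557, 0.0851]
ee_rot: [-179.9, -0.0, 93.6]
force: [-1.0, -5.3, 1.9]
finger_gap: 0.0
gripper_force: 2.4
((667.8084716796875, 282.2069396972656), (122.85454559326172, 241.690185546875), 49.99998092651367)
buffers y [0.35085372 0.36215389 0.38196108]
```

Creep until the buffers push back.

```bash
python3 -m jog '{"offset":[[-0.003,0.05,0],[-0.006,0.1,0],[-0.01,0.15,0],[-0.013,0.2,0],[-0.016,0.25,0]],"rot":[[0,0,0],[0,0,0],[0,0,0],[0,0,0],[0,0,0]],"jaw":[0,0,0,0,0]}'
python3 -m jog '{"offset":[[-0.002,0.03,0],[-0.004,0.06,0],[-0.006,0.09,0],[-0.008,0.12,0],[-0.008,0.12,0]],"rot":[[0,0,0],[0,0,0],[0,0,0],[0,0,0],[0,0,0]],"jaw":[0,0,0,0,0]}'
```

```text
t: 59.92
position: [0.6292, 0.076, 0.085]
ee_rot: [-179.9, -0.0, 93.7]
force: [-1.1, -5.7, 2.5]
finger_gap: -0.0001
gripper_force: 2.4
t: 60.55
position: [0.6286, 0.0859, 0.085]
ee_rot: [-179.9, -0.1, 93.7]
force: [-0.5, -1.5, 0.4]
finger_gap: -0.0002
gripper_force: 0.8
```

```bash
python3 -m jog '{"offset":[[-0.002,0.03,0],[-0.004,0.06,0],[-0.006,0.09,0],[-0.008,0.12,0]],"rot":[[0,0,0],[0,0,0],[0,0,0],[0,0,0]],"jaw":[0,0,0,0]}'
python3 -m jog '{"offset":[[-0.002,0.03,0],[-0.004,0.06,0],[-0.006,0.09,0],[-0.008,0.12,0]],"rot":[[0,0,0],[0,0,0],[0,0,0],[0,0,0]],"jaw":[0,0,0,0]}'
```

```text
t: 61.05
position: [0.6279, 0.0951, 0.085]
ee_rot: [-179.9, -0.0, 93.7]
force: [-1.7, -4.1, 0.5]
finger_gap: 0.0002
gripper_force: 2.3
t: 61.55
position: [0.6276, 0.0986, 0.085]
ee_rot: [-179.9, 0.3, 93.4]
force: [-1.3, -36.7, 6.3]
finger_gap: -0.0002
gripper_force: 18.5
```

```bash
python3 -m jog '{"offset":[[0.003,-0.08,0],[0.01,-0.2,0],[0.02,-0.4,0],[0.03,-0.6,0]],"rot":[[0,0,0],[0,0,0],[0,0,0],[0,0,0]],"jaw":[0,0,0,0]}'
python3 -m jog '{"offset":[[0,-0.1,0.5],[0,-0.2,1]],"rot":[[0,0,0],[0,0,0]],"jaw":[0,0]}'
python3 -m jog '{"offset":[[0,-0.4,0.5],[0,-1,1]],"rot":[[0,0,0],[0,0,0]],"jaw":[0,0]}'
python3 -m jog '{"offset":[[0,-0.5,0.2],[0,-1,0.3],[0,-1,0.3],[0,-1,0.3]],"rot":[[0,0,0],[0,0,0],[0,0,0],[0,0,0]],"jaw":[0,0,0,0]}'
python3 - <<'E'
from meas import *
c=shot('top');P=cloud(c);s=shot('scene');S=cloud(s)
def sel(P,x,y,z):
    m=(P[...,0]>x[0])&(P[...,0]<x[1])&(P[...,1]>y[0])&(P[...,1]<y[1])&(P[...,2]>z[0])&(P[...,2]<z[1]);return P[m]
for Q in (P,S): print('pb',cv2.minAreaRect(sel(Q,(.5,.74),(.08,.14),(.1,.118))[:,:2].astype(np.float32)*1000))
hsv=cv2.cvtColor(c['color'],cv2.COLOR_RGB2HSV)
m=(cv2.inRange(hsv,(0,130,50),(6,255,255))>0)&(P[...,0]<.51)&(P[...,0]>.44)&(P[...,1]>-.15)&(P[...,1]<.4)&(P[...,2]>.09)
print('button',m.sum(),np.median(P[m],0))
cv2.imwrite('pics/p12.png',np.hstack([cv2.resize(c['color'][100:300,80:340],(400,308)),cv2.resize(s['color'][80:320,120:432],(400,308))])[:,:,::-1])
E
```

```text
t: 62.05
position: [0.6298, 0.0556, 0.0851]
ee_rot: [-179.9, -0.0, 93.7]
force: [0.1, -0.6, 0.4]
finger_gap: -0.0001
gripper_force: 0.0
t: 62.3
position: [0.6295, 0.0393, 0.1658]
ee_rot: [-179.9, -0.0, 93.6]
force: [1.0, -0.1, -0.5]
finger_gap: -0.0002
gripper_force: 0.0
t: 62.55
position: [0.6296, -0.0398, 0.2465]
ee_rot: [-179.9, -0.1, 93.8]
force: [1.0, -1.7, -0.5]
finger_gap: 0.0
gripper_force: 0.0
t: 63.05
position: [0.6295, -0.1193, 0.2688]
ee_rot: [-179.9, -0.1, 93.6]
force: [-0.1, 0.6, -0.5]
finger_gap: -0.0002
gripper_force: 0.0
pb ((625.5687866210938, 112.55628967285156), (148.66680908203125, 11.566702842712402), 4.4800848960876465)
pb ((629.8965454101562, 114.1810302734375), (148.23715209960938, 13.89525318145752), 3.8199973106384277)
button 40 [0.48007856 0.13119401 0.14894109]
```

View pics/p12.png

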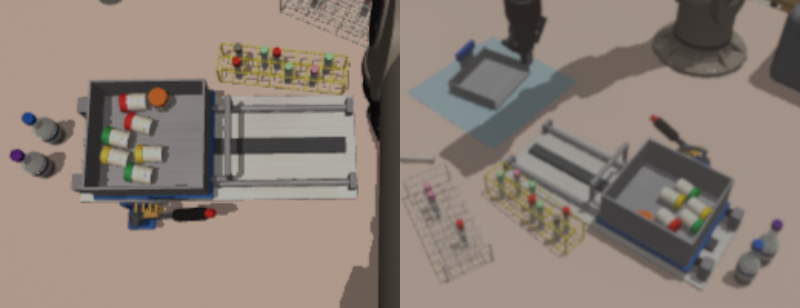

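```bash
python3 -m jog '{"offset":[[0,0,0],[0,0,0],[0,0,0],[0,0,0],[0,0,0]],"rot":[[0,0,0],[0,0,0],[0,0,0],[0,0,0],[0,0,0]],"jaw":[0,0,0,0,0]}'
python3 -c "from workcell import arm; print(arm.finish_job())"
```

```text
t: 63.78
position: [0.6297, -0.1194, 0.2691]
ee_rot: [-179.9, -0.0, 93.7]
force: [0.1, -0.7, -0.1]
finger_gap: -0.0004
gripper_force: 0.0
the job is handed in; nothing more can be done
None
```

I handed the job in at 63.8 s (no verdict was returned): the last pictures show all 7 pots in the pan, the tray flat on the bench, the lever down, the carriage against its buffers and nothing else visibly moved; the lever slipped from its notch on the first lift and held on the second.

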